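# Load the contact modules into the clamp fixture

## Robot

A 6-joint arm with a two-finger parallel gripper is mounted at the origin on the work surface. World frame = base frame: x ahead of the robot, y to its left, z up, the work surface at z = 0. Lengths are in m, angles in rad, forces in N, time in s.
With the tool pointing down it reaches from about 0.375 to 0.9 m from the base axis. Payload 3.1 kg.
Tool frame: the origin (TCP) lies at the very end of the fingers, on their centre line; the grasp point (between the pads) lies 19 mm behind it; z points along the fingers, y is the line along which they close (so a half turn about z gives the same grasp; the last joint's range is limited). The gripper opens to 85 mm and grips with 20 to 120 N. Pads are 22 mm wide; open, the fingers measure 114 mm over their backs; the gripper's body (76 mm by 85 mm) begins 54 mm behind the grasp point. The pads swing forward as they close: fully open they stand 13 mm farther back than shut.
Start: joints at [-1.462, 0.527, 1.433, -0, 1.181, -0.178], TCP at [0.177, -0.599, 0.231] pointing down, gripper open.
Joint ranges: [-3.08, 3.08], [-0.75, 2.2], [0.22, 2.44], [-1.43, 4.57], [0, 2.65], [-2.85, 2.85]. Speed limits (rad/s): [2.79, 2.79, 3.14, 3.14, 3.14, 3.14].

## Interface

Orientations are given as a unit quaternion [x, y, z, w].
In Python, from station import telemetry, snapshot, ticket gives the robot as it stands.
- The arm moves only by the tool move_arm, never from a script. Its argument "commands" is text: rows parted by semicolons, each of 7 numbers parted by spaces: the shift along the tool's x, y, z in mm, then the turn, a rotation vector about the tool's x, y, z in degrees, then the opening, from -1 (shut) to 1 (fully open). A call has exactly 5 rows; each row is the pose to reach, as a shift and turn from the pose commanded when the call began, along the tool's axes at that moment; what a row does not reach only later rows make up. A row lasts 1/8 s, in which the tool goes at most 62.5 mm and 10.7 degrees, less where a joint would pass 70% of its speed; a pose out of reach is approached as far as the arm can. A call with a gripper value outside its range is refused whole. The fingers move at their own pace and stop on an object; "grip_force" is the grip in N (left out, the last holds). Time passes only in rows, so rows that repeat a pose let the fingers close, or fill a call up. It gives the time, the measured TCP pose, the force, the opening and the grip force at its end, in the units of the state.
- telemetry.sense(): the state, without advancing time (a new reading comes with each control period).
- snapshot(name): name is "scene" or "top" or "wrist"; returns a dict with "image" (420x560x3 uint8, red, green, blue), "fx", "fy", "cx", "cy" (pixels), "pose" (4x4, takes a point from camera to world coordinates). Camera axes: x right, y down, z forward; pixel columns grow to the right and rows downward; lengths in m; the calibration is good to about 2 mm. A picture is of the moment at which its call begins. There is no depth.
- ticket.sign_off(): hands the job in; it is judged then, once.
The state is a dict: "t": time; "q": joint angles; "qd": joint speeds; "tau": joint torques, N m; "tcp_pos": TCP position; "tool_rot": TCP orientation; "force": force on the tool from outside, world axes, zero at the start; "ft_torque": the same for the moment, N m; "finger_gap": opening from 0.0 (shut) to 1.0 (fully open); "gripper_force": force on a finger pad.
Only numpy, scipy, OpenCV 4.12 (cv2) and the standard library are available. Lean on these libraries where they do the work, as an engineer would, in place of code of your own. Each camera call takes 0.05 s, during which the arm holds its last target. There are 200 camera calls.

## Task

Swing the fixture's clamp bail fully open, press every module lying on the grey mat fully home into a socket of its own length (long ones in long recesses, short ones in short ones) with the bail open, then swing the bail shut over them. Leave the other things on the bench alone.

Things in the scene. Friction and masses are not known exactly. Their poses are not given: they have to be found in the camera images.
- fixture: assembly fixture, aluminium base plate 170 x 276 x 12 mm, fixed on the table; origin on the table below the middle of the row of five sockets; the row runs along its y axis at 46 mm pitch, top of base at z = 12 mm; its +x side carries the hinge of the clamp bail, its -x side faces the robot, more or less
- bail (a joint): angle of the clamp bail (rad): 0 shut (level, over the sockets), grows as its front bar swings up and back over the hinge on the +x side, stop at 2.1; stiff hinge, stays where left (about 2 N at the front bar)
- bail_grip (a point): middle of the bail's front bar, the one to take: round steel bar 12 mm thick along the fixture's y, 236 mm long between side arms, 135 mm from the hinge axis. A second bar, the hold-down bar, 10 mm thick, lies parallel 60 mm nearer to the hinge; shut, it is 2 mm or so above the tops of seated modules
- bail_hinge (a point): middle of the bail's hinge axis, which runs along the fixture's y, 56 mm above the table, 75 mm to the +x side of the socket row
- slotA1: socket block for a long module, white, 70 x 45.5 x 14 mm, fixed on the fixture; its recess, 49 (x) x 27 mm (y), goes right through to the base plate; brass springs on its two y walls hold a module 7 mm proud until it is pushed down with 5 to 12 N. Origin: centre of the recess floor; mouth 14 mm above; x as the fixture's x, z up
- slotA2: socket block for a long module, white, 70 x 45.5 x 14 mm, fixed on the fixture; its recess, 49 (x) x 27 mm (y), goes right through to the base plate; brass springs on its two y walls hold a module 7 mm proud until it is pushed down with 5 to 12 N. Origin: centre of the recess floor; mouth 14 mm above; x as the fixture's x, z up
- slotB1: socket block for a short module, white, 70 x 45.5 x 14 mm, fixed on the fixture; its recess, 35 (x) x 27 mm (y), goes right through to the base plate; brass springs on its two y walls hold a module 7 mm proud until it is pushed down with 5 to 12 N. Origin: centre of the recess floor; mouth 14 mm above; x as the fixture's x, z up
- slotB2: socket block for a short module, white, 70 x 45.5 x 14 mm, fixed on the fixture; its recess, 35 (x) x 27 mm (y), goes right through to the base plate; brass springs on its two y walls hold a module 7 mm proud until it is pushed down with 5 to 12 N. Origin: centre of the recess floor; mouth 14 mm above; x as the fixture's x, z up
- slotB3: socket block for a short module, white, 70 x 45.5 x 14 mm, fixed on the fixture; its recess, 35 (x) x 27 mm (y), goes right through to the base plate; brass springs on its two y walls hold a module 7 mm proud until it is pushed down with 5 to 12 N. Origin: centre of the recess floor; mouth 14 mm above; x as the fixture's x, z up
- longA1: long module, 60 g: black housing 52 x 30 x 22 mm (x, y, z) on a grey foot 46 x 24 x 14 mm (lowest 3 mm 1.2 mm narrower a side), 8 brass dots on top. Origin: centre of the foot's underside, z up, x along the longer side (half a turn is alike). Stands on its foot. Home, its housing lies flat on the socket block. May be absent
- longA2: long module, 60 g: black housing 52 x 30 x 22 mm (x, y, z) on a grey foot 46 x 24 x 14 mm (lowest 3 mm 1.2 mm narrower a side), 8 brass dots on top. Origin: centre of the foot's underside, z up, x along the longer side (half a turn is alike). Stands on its foot. Home, its housing lies flat on the socket block. May be absent
- shortB1: short module, 45 g: black housing 38 x 30 x 22 mm (x, y, z) on a grey foot 32 x 24 x 14 mm (lowest 3 mm 1.2 mm narrower a side), 4 brass dots on top. Origin: centre of the foot's underside, z up, x along the longer side (half a turn is alike). Stands on its foot. Home, its housing lies flat on the socket block. May be absent
- shortB2: short module, 45 g: black housing 38 x 30 x 22 mm (x, y, z) on a grey foot 32 x 24 x 14 mm (lowest 3 mm 1.2 mm narrower a side), 4 brass dots on top. Origin: centre of the foot's underside, z up, x along the longer side (half a turn is alike). Stands on its foot. Home, its housing lies flat on the socket block. May be absent
- shortB3: short module, 45 g: black housing 38 x 30 x 22 mm (x, y, z) on a grey foot 32 x 24 x 14 mm (lowest 3 mm 1.2 mm narrower a side), 4 brass dots on top. Origin: centre of the foot's underside, z up, x along the longer side (half a turn is alike). Stands on its foot. Home, its housing lies flat on the socket block. May be absent
- spool: bystander: spool of copper wire, 42 mm across, 28 mm tall, stands on the mat among the modules; origin: centre of underside
- driver: bystander: screwdriver lying down, 170 mm
- brush: bystander: brush lying down, 150 mm
- washbottle: bystander: white bottle, 60 mm across, 130 mm tall
- tipcup: bystander: steel cup, 60 mm across, 50 mm tall
- jar: bystander: amber jar, 48 mm across, 45 mm tall

How it is judged:
On the way, in this order (a step that is already met when the one before it is completed fails the run):
1. the clamp bail is swung well open, past 1.7 rad (value of joint bail above 1.7 rad), for 0.2 s.
2. with the bail still open (past 1.5 rad), every module present is pressed home in a socket of its kind: foot within 2 mm of the recess floor, centred within 3 mm, upright, square with the recess (value of joint bail above 1.5 rad and ((horizontal distance between longA1 and slotA1 below 0.003 m and z of longA1 in the frame of slotA1 below 0.002 m and angle between longA1's own z axis and vertical below 0.06 rad and angle between the x axis of longA1 and the x axis of slotA1, either way round below 0.1 rad) or (horizontal distance between longA1 and slotA2 below 0.003 m and z of longA1 in the frame of slotA2 below 0.002 m and angle between longA1's own z axis and vertical below 0.06 rad and angle between the x axis of longA1 and the x axis of slotA2, either way round below 0.1 rad)) and ((horizontal distance between longA2 and slotA1 below 0.003 m and z of longA2 in the frame of slotA1 below 0.002 m and angle between longA2's own z axis and vertical below 0.06 rad and angle between the x axis of longA2 and the x axis of slotA1, either way round below 0.1 rad) or (horizontal distance between longA2 and slotA2 below 0.003 m and z of longA2 in the frame of slotA2 below 0.002 m and angle between longA2's own z axis and vertical below 0.06 rad and angle between the x axis of longA2 and the x axis of slotA2, either way round below 0.1 rad)) and ((horizontal distance between shortB1 and slotB1 below 0.003 m and z of shortB1 in the frame of slotB1 below 0.002 m and angle between shortB1's own z axis and vertical below 0.06 rad and angle between the x axis of shortB1 and the x axis of slotB1, either way round below 0.1 rad) or (horizontal distance between shortB1 and slotB2 below 0.003 m and z of shortB1 in the frame of slotB2 below 0.002 m and angle between shortB1's own z axis and vertical below 0.06 rad and angle between the x axis of shortB1 and the x axis of slotB2, either way round below 0.1 rad) or (horizontal distance between shortB1 and slotB3 below 0.003 m and z of shortB1 in the frame of slotB3 below 0.002 m and angle between shortB1's own z axis and vertical below 0.06 rad and angle between the x axis of shortB1 and the x axis of slotB3, either way round below 0.1 rad)) and ((horizontal distance between shortB2 and slotB1 below 0.003 m and z of shortB2 in the frame of slotB1 below 0.002 m and angle between shortB2's own z axis and vertical below 0.06 rad and angle between the x axis of shortB2 and the x axis of slotB1, either way round below 0.1 rad) or (horizontal distance between shortB2 and slotB2 below 0.003 m and z of shortB2 in the frame of slotB2 below 0.002 m and angle between shortB2's own z axis and vertical below 0.06 rad and angle between the x axis of shortB2 and the x axis of slotB2, either way round below 0.1 rad) or (horizontal distance between shortB2 and slotB3 below 0.003 m and z of shortB2 in the frame of slotB3 below 0.002 m and angle between shortB2's own z axis and vertical below 0.06 rad and angle between the x axis of shortB2 and the x axis of slotB3, either way round below 0.1 rad)) and ((horizontal distance between shortB3 and slotB1 below 0.003 m and z of shortB3 in the frame of slotB1 below 0.002 m and angle between shortB3's own z axis and vertical below 0.06 rad and angle between the x axis of shortB3 and the x axis of slotB1, either way round below 0.1 rad) or (horizontal distance between shortB3 and slotB2 below 0.003 m and z of shortB3 in the frame of slotB2 below 0.002 m and angle between shortB3's own z axis and vertical below 0.06 rad and angle between the x axis of shortB3 and the x axis of slotB2, either way round below 0.1 rad) or (horizontal distance between shortB3 and slotB3 below 0.003 m and z of shortB3 in the frame of slotB3 below 0.002 m and angle between shortB3's own z axis and vertical below 0.06 rad and angle between the x axis of shortB3 and the x axis of slotB3, either way round below 0.1 rad))), for 0.2 s.
At the end, for the whole second after the job is handed in: The bail is shut (within 0.06 rad) and every module present is home in a socket of its kind: foot within 2 mm of the recess floor, centred within 3 mm, upright within 0.06 rad, square within 0.1 rad, at rest (value of joint bail below 0.06 rad and ((horizontal distance between longA1 and slotA1 below 0.003 m and z of longA1 in the frame of slotA1 below 0.002 m and angle between longA1's own z axis and vertical below 0.06 rad and angle between the x axis of longA1 and the x axis of slotA1, either way round below 0.1 rad) or (horizontal distance between longA1 and slotA2 below 0.003 m and z of longA1 in the frame of slotA2 below 0.002 m and angle between longA1's own z axis and vertical below 0.06 rad and angle between the x axis of longA1 and the x axis of slotA2, either way round below 0.1 rad)) and ((horizontal distance between longA2 and slotA1 below 0.003 m and z of longA2 in the frame of slotA1 below 0.002 m and angle between longA2's own z axis and vertical below 0.06 rad and angle between the x axis of longA2 and the x axis of slotA1, either way round below 0.1 rad) or (horizontal distance between longA2 and slotA2 below 0.003 m and z of longA2 in the frame of slotA2 below 0.002 m and angle between longA2's own z axis and vertical below 0.06 rad and angle between the x axis of longA2 and the x axis of slotA2, either way round below 0.1 rad)) and ((horizontal distance between shortB1 and slotB1 below 0.003 m and z of shortB1 in the frame of slotB1 below 0.002 m and angle between shortB1's own z axis and vertical below 0.06 rad and angle between the x axis of shortB1 and the x axis of slotB1, either way round below 0.1 rad) or (horizontal distance between shortB1 and slotB2 below 0.003 m and z of shortB1 in the frame of slotB2 below 0.002 m and angle between shortB1's own z axis and vertical below 0.06 rad and angle between the x axis of shortB1 and the x axis of slotB2, either way round below 0.1 rad) or (horizontal distance between shortB1 and slotB3 below 0.003 m and z of shortB1 in the frame of slotB3 below 0.002 m and angle between shortB1's own z axis and vertical below 0.06 rad and angle between the x axis of shortB1 and the x axis of slotB3, either way round below 0.1 rad)) and ((horizontal distance between shortB2 and slotB1 below 0.003 m and z of shortB2 in the frame of slotB1 below 0.002 m and angle between shortB2's own z axis and vertical below 0.06 rad and angle between the x axis of shortB2 and the x axis of slotB1, either way round below 0.1 rad) or (horizontal distance between shortB2 and slotB2 below 0.003 m and z of shortB2 in the frame of slotB2 below 0.002 m and angle between shortB2's own z axis and vertical below 0.06 rad and angle between the x axis of shortB2 and the x axis of slotB2, either way round below 0.1 rad) or (horizontal distance between shortB2 and slotB3 below 0.003 m and z of shortB2 in the frame of slotB3 below 0.002 m and angle between shortB2's own z axis and vertical below 0.06 rad and angle between the x axis of shortB2 and the x axis of slotB3, either way round below 0.1 rad)) and ((horizontal distance between shortB3 and slotB1 below 0.003 m and z of shortB3 in the frame of slotB1 below 0.002 m and angle between shortB3's own z axis and vertical below 0.06 rad and angle between the x axis of shortB3 and the x axis of slotB1, either way round below 0.1 rad) or (horizontal distance between shortB3 and slotB2 below 0.003 m and z of shortB3 in the frame of slotB2 below 0.002 m and angle between shortB3's own z axis and vertical below 0.06 rad and angle between the x axis of shortB3 and the x axis of slotB2, either way round below 0.1 rad) or (horizontal distance between shortB3 and slotB3 below 0.003 m and z of shortB3 in the frame of slotB3 below 0.002 m and angle between shortB3's own z axis and vertical below 0.06 rad and angle between the x axis of shortB3 and the x axis of slotB3, either way round below 0.1 rad)) and linear speed of each of longA1, longA2, shortB1, shortB2, shortB3 below 0.02 m/s); the robot touches nothing.
It fails at once if a bystander (spool, screwdriver, brush, bottle, cup or jar) is moved more than 50 mm (distance of any of spool, driver, brush, washbottle, tipcup, jar from where it was at the start of the episode above 0.05 m).
Of longA1, longA2, shortB1, shortB2, shortB3 only 3 to 5 are there at a start; the rules pass over those that are not, and their reading is None.
At some moment in a run one of longA1, longA2, shortB1, shortB2, shortB3 may be knocked a few centimetres aside while the robot is not near it.
It also fails if it takes over 210 s, if anything falls off the work surface, if the arm or the gripper's body presses on something with over 40 N, if the wrist force passes 120 N, or if a joint passes its speed limit or range.

## Working session

There is one attempt and no reset: what is moved stays moved. The work goes in short steps, Python scripts to look and compute and a tool call to move; the robot and the scene stay as the last step left them, time stands still between calls to the robot, and variables do not carry over. Pictures are saved under pics/ and viewed, at most 14 in all, crops included, and the job is handed in when it is done.

Besides the shell and the picture viewer there is one more tool, called in YAML: its name, and indented under it one key for each argument. move_arm: Moves the arm, as the interface text tells. Its arguments: {"type":"object","properties":{"commands":{"type":"string"},"grip_force":{"type":"number"}},"required":["commands"]}

```bash
mkdir -p pics; ls
cat > h.py <<'E'
import numpy as np,cv2
from station import telemetry,snapshot,ticket
from scipy.spatial.transform import Rotation as R
def snap(n,f=None):
    s=snapshot(n)
    if f: cv2.imwrite('pics/'+f+'.png',s['image'][:,:,::-1])
    return s
def ray(s,u,v,z):
    P=np.array(s['pose']);d=P[:3,:3]@np.array([(u-s['cx'])/s['fx'],(v-s['cy'])/s['fy'],1]);o=P[:3,3]
    return o+d*(z-o[2])/d[2]
def proj(s,p):
    P=np.array(s['pose']);c=P[:3,:3].T@(np.asarray(p)-P[:3,3]);return np.array([s['fx']*c[0]/c[2]+s['cx'],s['fy']*c[1]/c[2]+s['cy']])
E
python3 - <<'E'
from h import *
for n in('top','scene'):
    s=snap(n,n+'0');print(n,s['fx'],s['cx'],s['cy'],np.round(s['pose'],3).tolist())
s=telemetry.sense();print({k:np.round(v,3).tolist() for k,v in s.items()})
E
```

```text
pics
top 519.0226153295318 277.09307948030306 211.30020357555367 [[0.001, -0.989, 0.151, 0.305], [-1.0, -0.002, -0.007, 0.048], [0.008, -0.151, -0.989, 1.525], [0.0, 0.0, 0.0, 1.0]]
scene 384.81321200867 277.38403875042525 214.06890410261187 [[0.823, 0.452, -0.344, 0.874], [0.568, -0.646, 0.511, -0.444], [0.009, -0.615, -0.788, 0.861], [0.0, 0.0, 0.0, 1.0]]
{'t': 0.1, 'q': [-1.462, 0.528, 1.434, -0.0, 1.181, -0.179], 'qd': [-0.0, -0.001, -0.004, 0.001, 0.001, -0.001], 'tau': [0.0, -44.331, -17.859, -0.0, 0.004, -0.0], 'tcp_pos': [0.177, -0.599, 0.23], 'tool_rot': [0.99, 0.143, 0.0, -0.001], 'force': [0.095, -0.314, -0.919], 'ft_torque': [0.03, 0.048, -0.045], 'gripper_force': 0.0, 'finger_gap': 0.997}
```

View pics/top0.png

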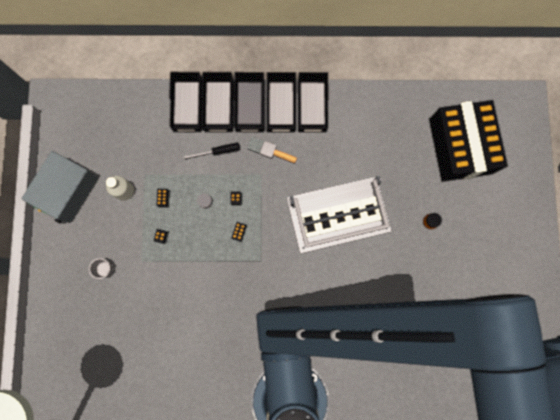

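View pics/scene0.png

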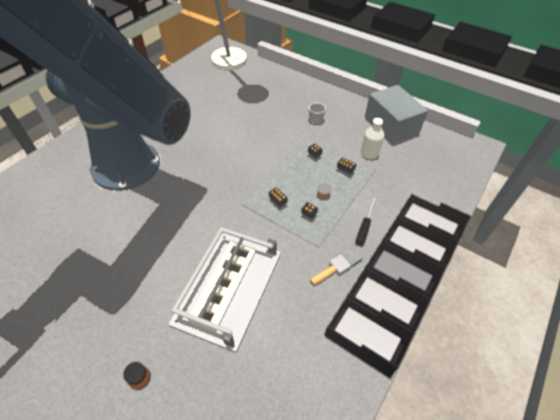

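The top view shows four modules on the mat, two long at (162,198) and (239,231) and two short at (236,198) and (160,236). The spool is at (206,201) and the fixture near (340,213), with its hinge on the far side. I'll enlarge both areas.

Run:
```python
from h import *
i=cv2.imread('pics/top0.png');j=cv2.imread('pics/scene0.png')
a=cv2.resize(i[165:260,280:400],None,fx=5,fy=5,interpolation=cv2.INTER_CUBIC)
b=cv2.resize(j[220:350,165:285],(400,433),interpolation=cv2.INTER_CUBIC)
c=np.zeros((475,800,3),np.uint8);c[:,:]=0
a=cv2.resize(a,(480,380));c[:380,:480]=a;b=cv2.resize(b,(320,347));c[:347,480:]=b;cv2.imwrite('pics/crop0.png',c)
s=snap('top')
im=s['image'];hsv=cv2.cvtColor(im,cv2.COLOR_RGB2HSV)
dark=(hsv[:,:,2]<75).astype(np.uint8);dark[:, :140]=0;dark[:,265:]=0;dark[:178]=0;dark[262:]=0
# fill dots
br=((hsv[:,:,1]>120)&(hsv[:,:,0]<30)).astype(np.uint8)
m=dark|br;m[:, :140]=0;m[:,265:]=0;m[:178]=0;m[262:]=0
n,l,st,ce=cv2.connectedComponentsWithStats(m)
for k in range(1,n):
    if st[k][4]<30: continue
    p=np.argwhere(l==k)[:,::-1].astype(np.float32);r=cv2.minAreaRect(p)
    bb=np.array([ray(s,u,v,.036) for u,v in cv2.boxPoints(r)])
    w=bb.mean(0);e=[bb[1]-bb[0],bb[2]-bb[1]];e=max(e,key=np.linalg.norm)
    print(st[k],ce[k].round(1),w.round(3),np.round([np.linalg.norm(bb[1]-bb[0]),np.linalg.norm(bb[2]-bb[1])],3),np.degrees(np.arctan2(e[1],e[0])).round(1))
```

```text
[157 189  13  18 204] [163.1 197.7] [0.572 0.369 0.036] [0.052 0.033] -2.7
[231 192  11  13 137] [236.1 198. ] [0.571 0.157 0.036] [0.029 0.035] -179.4
[232 223  15  19 174] [239.1 231.6] [0.473 0.147 0.036] [0.051 0.031] -15.1
[154 229  15  15 148] [160.9 236.1] [0.459 0.371 0.036] [0.036 0.035] -13.9
```

View pics/crop0.png

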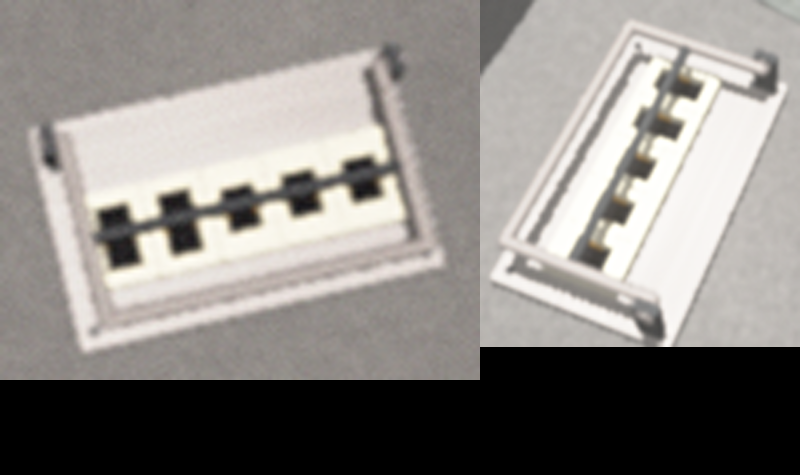

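The crop shows the fixture yawed, with two long recesses on the left (+y) and three short ones on the right. The hold-down bar crosses the sockets and the front bar faces the robot. Next I compute the poses and go there for a wrist-camera look.

```bash
cat >> h.py <<'E'
def tool():
    s=telemetry.sense();return np.array(s['tcp_pos']),R.from_quat(s['tool_rot'])
def goto(p,yaw):
    """shift (mm) & rotvec (deg) in present tool axes to a tool-down pose whose tool y axis points at angle yaw (mod pi); uses measured pose"""
    x,r=tool();d=r.inv().apply(np.asarray(p)-x)*1000
    best=None
    for k in(0,1):
        a=yaw+k*np.pi;y=np.array([np.cos(a),np.sin(a),0]);z=np.array([0,0,-1.]);X=np.cross(y,z)
        t=R.from_matrix(np.c_[X,y,z]);rv=np.degrees((r.inv()*t).as_rotvec())
        if best is None or np.linalg.norm(rv)<np.linalg.norm(best): best=rv
    print('go',d.round(1),best.round(2))
E
python3 - <<'E'
from h import *
s=snap('top')
P=[(124,236),(180,222),(242,207),(302,192),(363,178)]
w=np.array([ray(s,280+a/4,165+b/4,.024) for a,b in P]);print(w.round(4))
print('mean',w.mean(0),'spacing',np.linalg.norm(np.diff(w,axis=0),axis=1))
c=[ray(s,280+a/4,165+b/4,.012) for a,b in[(85,350),(443,265),(32,130)]];print(np.round(c,4))
d=c[0]-c[1];print(np.degrees(np.arctan2(d[1],d[0]))-90)
d=c[2]-c[0];print(np.degrees(np.arctan2(d[1],d[0])))
d=w[0]-w[4];yf=np.arctan2(d[1],d[0])-np.pi/2;print('yaw',np.degrees(yf))
goto([w.mean(0)[0]-.02,w.mean(0)[1],.30],yf)
W=snap('wrist');P=np.array(W['pose']);x,r=tool();print('cam in tool',r.inv().apply(P[:3,3]-x),(r.inv().as_matrix()@P[:3,:3]).round(2),W['fx'])
E
```

```text
[[ 0.4967 -0.062   0.024 ]
 [ 0.5071 -0.103   0.024 ]
 [ 0.5183 -0.1485  0.024 ]
 [ 0.5294 -0.1927  0.024 ]
 [ 0.5399 -0.2377  0.024 ]]
mean [ 0.51828371 -0.14880087  0.024     ] spacing [0.04228968 0.04684697 0.04554873 0.04618908]
[[ 0.4145 -0.0337  0.012 ]
 [ 0.4772 -0.2971  0.012 ]
 [ 0.5773  0.0045  0.012 ]]
13.400990629100335
13.225363050196718
yaw 13.804705114012604
go [ 435.7 -341.   -68.7] [-5.000e-02 -7.000e-02 -8.737e+01]
cam in tool [ 0.08443132 -0.00018689 -0.14231105] [[-0.   -0.95 -0.33]
 [ 1.   -0.    0.  ]
 [-0.   -0.33  0.95]] 315.19517245729793
```

move_arm:
  commands: "44 -34 -7 0 0 -8.7 0; 88 -68 -14 0 0 -17.4 0; 132 -102 -21 0 0 -26.1 0; 175 -136 -28 0 0 -34.8 0; 218 -170 -34 0 0 -43.7 0"
  grip_force: 30

```text
t: 0.88
tcp_pos: [0.3387, -0.3733, 0.2656]
tool_rot: [0.864, 0.503, 0.0, 0.0]
force: [1.1, -0.5, -0.1]
finger_gap: 0.501
gripper_force: 0.0
```

move_arm:
  commands: "55 6 -7 0 0 -8.7 0; 110 11 -14 0 0 -17.4 0; 165 17 -21 0 0 -26.1 0; 220 22 -28 0 0 -34.8 0; 275 28 -34 0 0 -43.7 0"

```text
t: 1.5
tcp_pos: [0.4999, -0.1486, 0.2997]
tool_rot: [0.615, 0.789, -0.0, 0.0]
force: [0.6, -0.0, 0.2]
finger_gap: 0.498
gripper_force: 0.0
```

Run:
```python
from h import *
s=snap('wrist','w1');x,r=tool();print(x,r.as_matrix().round(3),telemetry.sense()['q'],telemetry.sense()['finger_gap'])
```

```text
[ 0.50359632 -0.14328544  0.3006623 ] [[-0.252  0.968  0.006]
 [ 0.968  0.252  0.004]
 [ 0.002  0.007 -1.   ]] [-0.49439384  0.30809217  1.5995774   0.0065344   1.23053402 -0.75091451] 0.5000070884449609
```

View pics/w1.png

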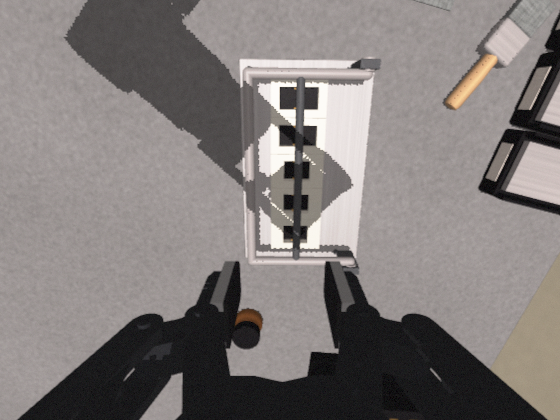

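The wrist view shows the shut bail with its front bar from about (247,72) to (251,261). The five recesses lie in a column at u≈297, v = 98, 136, 170, 202 and 234, and the top two are the long ones. I'll refine these from a settled snapshot.

Run:
```python
from h import *
s=snap('wrist');g=cv2.cvtColor(s['image'],cv2.COLOR_RGB2GRAY)
x,r=tool();print(x)
m=(g<45).astype(np.uint8);m[:, :268]=0;m[:,330:]=0;m[:84]=0;m[246:]=0
m=cv2.morphologyEx(m,cv2.MORPH_OPEN,np.ones((7,15),np.uint8))
cs,_=cv2.findContours(m,cv2.RETR_EXTERNAL,cv2.CHAIN_APPROX_NONE)
C=[]
for c in cs:
    rr=cv2.minAreaRect(c);bb=np.array([ray(s,u,v,.026) for u,v in cv2.boxPoints(rr)]);C.append(bb.mean(0))
    print(np.round(rr[0],1),np.round(rr[1],1),bb.mean(0).round(4),np.linalg.norm(bb[1]-bb[0]).round(4),np.linalg.norm(bb[2]-bb[1]).round(4))
C=np.array(sorted(C,key=lambda c:-c[1]))
d=C[0]-C[-1];yf=np.arctan2(d[1],d[0])-np.pi/2;o=C.mean(0)
print('o',o,'yaw',np.degrees(yf),np.linalg.norm(np.diff(C,axis=0),axis=1))
f=np.array([np.cos(yf),np.sin(yf),0])
bar=o-f*.060;bar[2]=.056;print('bar',bar,proj(s,bar), 'hinge',o+f*.075)
goto([bar[0],bar[1],.10],yf)
```

```text
[ 0.50164349 -0.14605005  0.30009284]Traceback (most recent call last):
  File "<stdin>", line 12, in <module>
IndexError: index 0 is out of bounds for axis 0 with size 0
```

Run:
```python
from h import *
s=snap('wrist');g=cv2.cvtColor(s['image'],cv2.COLOR_RGB2GRAY)
x,r=tool();print(x)
print(g[98,270:330:2],g[170,270:330:2],g[185,270:330:2])
for T in(40,55,75,90):
  m=(g<T).astype(np.uint8);m[:, :272]=0;m[:,326:]=0;m[:84]=0;m[246:]=0
  m=cv2.morphologyEx(m,cv2.MORPH_CLOSE,np.ones((1,13),np.uint8));m=cv2.morphologyEx(m,cv2.MORPH_OPEN,np.ones((7,15),np.uint8))
  cs,_=cv2.findContours(m,cv2.RETR_EXTERNAL,cv2.CHAIN_APPROX_NONE)
  C=[]
  for c in cs:
    rr=cv2.minAreaRect(c);bb=np.array([ray(s,u,v,.026) for u,v in cv2.boxPoints(rr)]);C.append(bb.mean(0))
    print(np.round(rr[0],1),np.round(rr[1],1),bb.mean(0).round(4),np.linalg.norm(bb[1]-bb[0]).round(4),np.linalg.norm(bb[2]-bb[1]).round(4))
  if len(C)!=5: print(T,len(C));continue
  C=np.array(sorted(C,key=lambda c:-c[1]))
  d=C[0]-C[-1];yf=np.arctan2(d[1],d[0])-np.pi/2;o=C.mean(0)
  print(T,'o',o,'yaw',np.degrees(yf),np.linalg.norm(np.diff(C,axis=0),axis=1))
  f=np.array([np.cos(yf),np.sin(yf),0])
  bar=o-f*.060;bar[2]=.056;print('bar',bar,proj(s,bar), 'hinge',o+f*.075)
  goto([bar[0],bar[1],.10],yf)
```

```text
[ 0.50019775 -0.14798487  0.29959816]
[252 252 252 247  45  56  55  57  58  57  58  55  75  96 108  91  65  57
  54  53  60  53  55 233 251 251 252 249 231 231] [249 249 250 238 136 136  51  17  13  20  19  41  47  54  51  31  17  17
  37 131 135 136 138 135 136 211 136 111 114 111] [137 134 137 132 136 139 134 134 133 137 134  52  49  49  50 127 135 136
 135 137 136 136 134 136 136 121 113 113 114 113]
[293. 233.] [10. 20.] [ 0.5416 -0.2339  0.026 ] 0.0286 0.0156
[293.  203.5] [13. 22.] [ 0.5301 -0.191   0.026 ] 0.0303 0.019
[294.5 171.5] [15. 23.] [ 0.5204 -0.1469  0.026 ] 0.0306 0.0205
40 3
[292.5 233. ] [12. 21.] [ 0.5409 -0.2341  0.026 ] 0.0299 0.0187
[293. 203.] [14. 22.] [ 0.5299 -0.1903  0.026 ] 0.0303 0.0204
[294. 171.] [16. 24.] [ 0.5196 -0.1464  0.026 ] 0.0319 0.0218
[295.  137.5] [17. 34.] [ 0.5095 -0.1035  0.026 ] 0.0437 0.0216
55 4
[292.5 233. ] [12. 21.] [ 0.5409 -0.2341  0.026 ] 0.0299 0.0187
[293.5 203. ] [14. 23.] [ 0.5306 -0.1901  0.026 ] 0.0317 0.0204
[294. 171.] [16. 24.] [ 0.5196 -0.1464  0.026 ] 0.0319 0.0218
[295. 137.] [18. 34.] [ 0.5093 -0.1029  0.026 ] 0.04
[... 223 characters left out ...]
 ] [247.13440008 175.66741426] hinge [ 0.5927669  -0.12896578  0.026     ]
go [ -2.6 -40.7 199.6] [0.04 0.03 0.58]
[293.  233.5] [13. 22.] [ 0.5418 -0.2347  0.026 ] 0.0314 0.0203
[293.5 203.5] [15. 23.] [ 0.5308 -0.1908  0.026 ] 0.0317 0.0219
[294.  171.5] [17. 24.] [ 0.5198 -0.1471  0.026 ] 0.0319 0.0232
[295.5 137. ] [20. 35.] [ 0.51   -0.1028  0.026 ] 0.0449 0.0254
[296.   99.5] [21. 36.] [ 0.4986 -0.0584  0.026 ] 0.0444 0.0247
90 o [ 0.52019653 -0.14675716  0.026     ] yaw 13.758923064499156 [0.04581474 0.04535088 0.04511661 0.04526312]
bar [ 0.46191822 -0.16102739  0.056     ] [247.37053599 176.1249821 ] hinge [ 0.5930444  -0.12891937  0.026     ]
go [ -3.2 -40.4 199.6] [0.04 0.03 0.34]
```

move_arm:
  commands: "-3 -40 30 0 0 0.4 0; -3 -40 90 0 0 0.4 0; -3 -40 150 0 0 0.4 0; -3 -40 200 0 0 0.4 0; -3 -40 200 0 0 0.4 0"

```text
t: 2.28
tcp_pos: [0.4576, -0.1621, 0.0961]
tool_rot: [0.62, 0.784, -0.001, -0.005]
force: [-0.2, 0.7, 1.0]
finger_gap: 0.5
gripper_force: 0.0
```

Run:
```python
from h import *
s=snap('wrist','w2');print(tool()[0]);goto([.4619,-.161,.037],np.radians(13.6));print([proj(s,[.4619+k*-.237,-.161+k*.972,.056]) for k in(0,.05)])
```

```text
[ 0.4595937  -0.16304897  0.09838627]
go [ 1.3  2.9 61.4] [-0.18 -0.16 -0.28]
[array([288.99353089, 241.72484123]), array([288.9913752 , 163.40465368])]
```

View pics/w2.png

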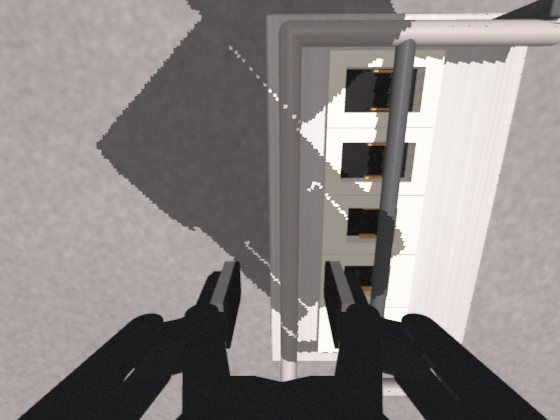

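The bar runs at u≈290, as predicted (289), between the fingers at 240 and 325. I go down and close.

move_arm:
  commands: "1 2 20 0 0 0 0; 1 2 42 0 0 0 0; 1 2 61 0 0 0 0; 1 2 61 0 0 0 0; 1 2 61 0 0 0 0"

```text
t: 2.95
tcp_pos: [0.4639, -0.1622, 0.0403]
tool_rot: [0.62, 0.785, 0.0, 0.002]
force: [0.8, 0.4, -0.8]
finger_gap: 0.501
gripper_force: 0.0
```

move_arm:
  commands: "0 0 0 0 0 0 -1; 0 0 0 0 0 0 -1; 0 0 0 0 0 0 -1; 0 0 0 0 0 0 -1; 0 0 0 0 0 0 -1"
  grip_force: 30

```text
t: 3.58
tcp_pos: [0.4619, -0.1618, 0.0387]
tool_rot: [0.619, 0.785, -0.001, -0.0]
force: [-3.1, -2.7, -0.1]
finger_gap: 0.128
gripper_force: 29.2
```

Run:
```python
from h import *
x,r=tool();s=telemetry.sense();print(x,r.as_matrix().round(3).tolist(),s['force'],s['finger_gap'],s['gripper_force'])
```

```text
[ 0.4619314  -0.16180717  0.03869537] [[-0.233, 0.972, -0.001], [0.972, 0.233, -0.001], [-0.0, -0.001, -1.0]] [-3.07917252 -2.68328822 -0.06656079] 0.12813960707074554 29.21048641204834
```

move_arm:
  commands: "0 2.7 -26.8 0 0 0 -1; 0 10.7 -52.6 0 0 0 -1; 0 23.6 -76.2 0 0 0 -1; 0 40.9 -96.8 0 0 0 -1; 0 62.1 -113.6 0 0 0 -1"

```text
t: 4.2
tcp_pos: [0.5169, -0.1486, 0.1534]
tool_rot: [0.618, 0.786, -0.006, -0.005]
force: [-13.9, -10.1, 12.4]
finger_gap: 0.126
gripper_force: 29.8
```

move_arm:
  commands: "0 24 -12.2 0 0 0 -1; 0 50 -19.4 0 0 0 -1; 0 76.8 -21.3 0 0 0 -1; 0 103.6 -17.9 0 0 0 -1; 0 123 -11.8 0 0 0 -1"

```text
t: 4.82
tcp_pos: [0.6426, -0.1184, 0.1646]
tool_rot: [0.619, 0.785, -0.001, -0.0]
force: [0.0, -1.2, 4.8]
finger_gap: 0.128
gripper_force: 31.7
```

Run:
```python
from h import *
x,r=tool();s=telemetry.sense();print(x,r.as_matrix().round(3).tolist(),s['force'],s['finger_gap'],s['gripper_force'])
h=np.array([.593,-.129,.056]);b=x+[0,0,.019];d=b-h;f=np.array([.972,.233]);print('theta',np.arctan2(d[2],-d[:2]@f),np.linalg.norm(d))
```

```text
[ 0.6425999  -0.11837026  0.16457243] [[-0.233, 0.972, -0.001], [0.972, 0.233, -0.001], [-0.001, -0.002, -1.0]] [ 0.02742985 -1.20785199  4.80465868] 0.1279645296479392 31.741840839385986
theta 1.9489953062102658 0.13728752540973752
```

move_arm:
  commands: "0 0 0 0 0 0 -0.3; 0 0 0 0 0 0 -0.3; 0 0 0 0 0 0 -0.3; 0 0 -30 0 0 0 -0.3; 0 0 -80 0 0 0 0"

```text
t: 5.45
tcp_pos: [0.6407, -0.118, 0.2425]
tool_rot: [0.62, 0.785, -0.001, -0.003]
force: [0.8, -0.2, -0.8]
finger_gap: 0.503
gripper_force: 0.0
```

move_arm:
  commands: "0 -30 -40 0 0 0 1; 0 -90 -55 0 0 0 1; 0 -145 -55 0 0 0 1; 0 -145 -55 0 0 0 1; 0 -145 -55 0 0 0 1"

```text
t: 6.08
tcp_pos: [0.5021, -0.1523, 0.2994]
tool_rot: [0.62, 0.785, 0.0, 0.001]
force: [0.3, -0.3, 0.2]
finger_gap: 1.0
gripper_force: 0.0
```

Run:
```python
from h import *
s=snap('wrist','w3');x,r=tool();print(x)
print([proj(s,[.5202-.2334*k*.046,-.1468+.972*k*.046,.026]).round(1) for k in(2,1,0,-1,-2)])
```

```text
[ 0.50264327 -0.15226607  0.29916756]
[array([296.4,  93. ]), array([296. , 131.2]), array([295.5, 166.6]), array([295.1, 199.6]), array([294.8, 230.3])]
```

View pics/w3.png

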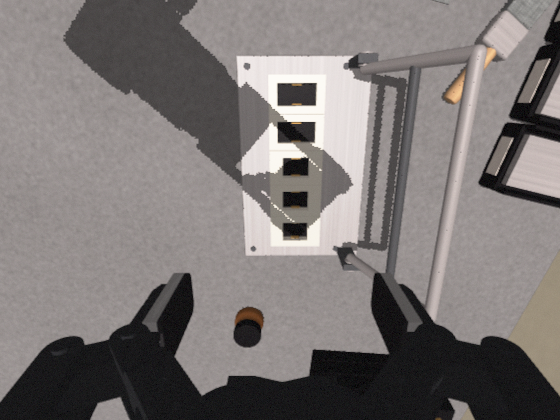

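The bail is open (about 1.95 rad) and all five recesses are visible within about 1 px of the prediction, at u≈296, v = 94, 132, 167, 200 and 231. I'll lower for a finer measurement.

move_arm:
  commands: "2 5 40 0 0 0 1; 2 5 85 0 0 0 1; 2 5 130 0 0 0 1; 2 5 130 0 0 0 1; 2 5 130 0 0 0 1"

```text
t: 6.75
tcp_pos: [0.5078, -0.1492, 0.1696]
tool_rot: [0.619, 0.785, 0.0, 0.001]
force: [-0.3, 0.5, 0.4]
finger_gap: 0.998
gripper_force: 0.0
```

```bash
cat >> h.py <<'E'
def socks(s):
    """recess centres, row order, from dark blobs near the predicted places"""
    g=cv2.cvtColor(s['image'],cv2.COLOR_RGB2GRAY);hsv=cv2.cvtColor(s['image'],cv2.COLOR_RGB2HSV)
    out=[]
    for k in(2,1,0,-1,-2):
        L=.049 if k>0 else .035
        c=np.array([.5202-.2334*k*.046,-.1468+.972*k*.046,.026])
        f=np.array([.972,.2334,0]);q=np.array([-.2334,.972,0])
        poly=np.array([proj(s,c+a*f*(L/2+.007)+b*q*.0205) for a,b in((1,1),(1,-1),(-1,-1),(-1,1))]).astype(np.int32)
        M=np.zeros(g.shape,np.uint8);cv2.fillPoly(M,[poly],1)
        # recess = not the white/shaded-white block: dark or saturated
        m=(M>0)&((g<90)|(hsv[:,:,1]>110));m=m.astype(np.uint8)
        m=cv2.morphologyEx(m,cv2.MORPH_OPEN,np.ones((5,5),np.uint8))
        p=np.argwhere(m)[:,::-1].astype(np.float32);rr=cv2.minAreaRect(p)
        bb=np.array([ray(s,u,v,.026) for u,v in cv2.boxPoints(rr)])
        out.append(bb.mean(0));e=bb-bb.mean(0)
        print(k,np.round(rr[0],1),bb.mean(0).round(4),'ext',np.ptp(e@f).round(4),np.ptp(e@q).round(4),'rel',((bb.mean(0)-c)@f*1000).round(1),((bb.mean(0)-c)@q*1000).round(1))
    return np.array(out)
E
python3 - <<'E'
from h import *
s=snap('wrist','w4');print(tool()[0]);C=socks(s)
cv2.imwrite('pics/w4c.png',cv2.resize(s['image'][20:290,190:400,::-1],None,fx=2,fy=2))
k=np.array([2,1,0,-1,-2]);px=np.polyfit(k,C[:,0],1);py=np.polyfit(k,C[:,1],1);print('o',px[1],py[1],'yaw',np.degrees(np.arctan2(-px[0],py[0])),np.hypot(px[0],py[0]))
E
```

```text
[ 0.50801492 -0.14946871  0.1702938 ]
2 [296.   92.5] [ 0.4988 -0.0582  0.026 ] ext 0.0466 0.0247 rel -0.1 -0.8
1 [295.  146.5] [ 0.5091 -0.1024  0.026 ] ext 0.0473 0.024 rel -0.4 -0.2
0 [294.5 194.5] [ 0.5197 -0.146   0.026 ] ext 0.0335 0.0227 rel -0.3 0.9
-1 [293.5 239. ] [ 0.53   -0.1908  0.026 ] ext 0.0331 0.0218 rel -0.7 0.9
-2 [293.5 279.5] [ 0.5413 -0.2355  0.026 ] ext 0.0326 0.0204 rel -0.2 0.8
o 0.519792682142193 -0.14657275274461212 yaw 13.45205556267752 0.04554088063690364
```

View pics/w4c.png

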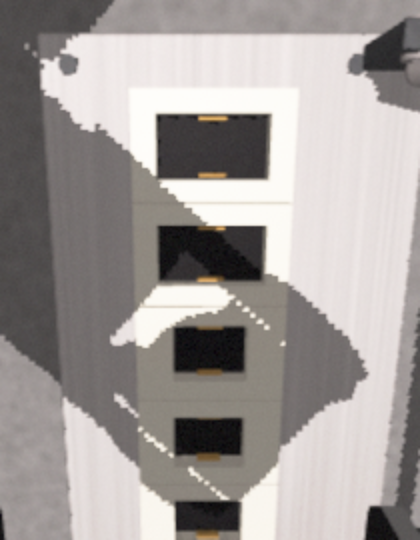

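move_arm:
  commands: "30 7 -50 0 0 0 1; 80 17 -90 0 0 3 1; 130 28 -110 0 0 6 1; 185 40 -110 0 0 9 1; 240 52 -110 0 0 13.5 1"

```text
t: 7.42
tcp_pos: [0.5021, 0.0985, 0.282]
tool_rot: [0.708, 0.706, 0.002, 0.003]
force: [1.1, 0.2, -0.6]
finger_gap: 1.002
gripper_force: 0.0
```

move_arm:
  commands: "50 -2 0 0 0 0 1; 93 -2 0 0 0 0 1; 93 -2 0 0 0 0 1; 93 -2 0 0 0 0 1; 93 -2 0 0 0 0 1"

```text
t: 8.05
tcp_pos: [0.4994, 0.1886, 0.2795]
tool_rot: [0.708, 0.706, 0.0, 0.0]
force: [0.5, -0.4, -0.2]
finger_gap: 1.002
gripper_force: 0.0
```

```bash
cat >> h.py <<'E'
def mods(s,z=.036,show=1):
    """modules: group brass dots into clusters -> centre, long-axis angle"""
    h=cv2.cvtColor(s['image'],cv2.COLOR_RGB2HSV);g=h[:,:,2]
    m=((h[:,:,0]<30)&(h[:,:,1]>100)&(g>70)).astype(np.uint8)
    n,l,st,ce=cv2.connectedComponentsWithStats(m)
    D=[(ray(s,*ce[k],z)[:2],ce[k],st[k][4]) for k in range(1,n) if st[k][4]>=4]
    res=[];used=set()
    for i in range(len(D)):
        if i in used: continue
        grp=[i];used.add(i);j=0
        while j<len(grp):
            for k in range(len(D)):
                if k not in used and np.linalg.norm(D[k][0]-D[grp[j]][0])<.017: used.add(k);grp.append(k)
            j+=1
        if len(grp)<3: continue
        p=np.array([D[k][0] for k in grp],np.float32);r=cv2.minAreaRect(p);b=cv2.boxPoints(r)
        e=max(b[1]-b[0],b[2]-b[1],key=np.linalg.norm);a=np.degrees(np.arctan2(e[1],e[0]));a=(a+90)%180-90
        c=np.array(r[0]);res.append((c,a,len(grp)))
        if show: print('dots',len(grp),'c',c.round(4),'mean',p.mean(0).round(4),'ang',round(a,1),'rect',np.round(r[1],4),'px',np.mean([D[k][1] for k in grp],0).round())
    return res
E
python3 - <<'E'
from h import *
s=snap('wrist','w5');print(tool()[0]);mods(s)
E
```

```text
[0.49934141 0.18852335 0.27920427]
dots 4 c [0.5763 0.3653] mean [0.5763 0.3653] ang -0.9 rect [0.     0.0331] px [353.   8.]
dots 4 c [0.5755 0.1573] mean [0.5756 0.1572] ang -89.8 rect [0.0115 0.0143] px [341. 196.]
dots 8 c [0.4761 0.1465] mean [0.4762 0.1465] ang -17.0 rect [0.0141 0.0335] px [263. 205.]
```

View pics/w5.png

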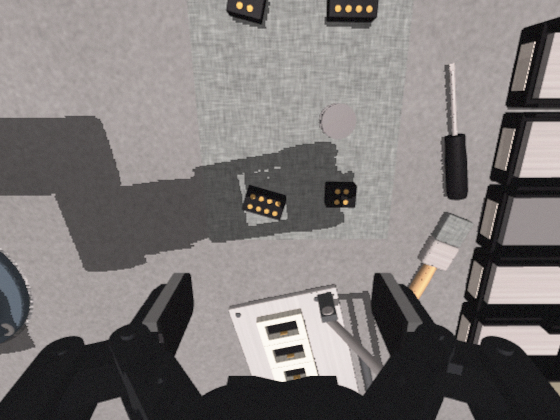

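The mat view shows the long module at (263,203), a short one at (341,194), and the other pair at the top edge near (248,8) and (352,8). The spool is at (340,120). For short modules the 11.5 mm dot pitch lies along the long axis, so I correct that. Next I go above the near long module.

move_arm:
  commands: "-20 -12 40 0 0 8 1; -42 -23 80 0 0 17 1; -42 -23 125 0 0 17 1; -42 -23 125 0 0 17 1; -42 -23 125 0 0 17 1"

```text
t: 8.72
tcp_pos: [0.4773, 0.1474, 0.1549]
tool_rot: [0.804, 0.594, 0.001, 0.001]
force: [-0.7, -0.1, -0.3]
finger_gap: 0.999
gripper_force: 0.0
```

```bash
sed -i "s/a=(a+90)%180-90$/a=(a+(90 if len(grp)==4 else 0)+90)%180-90/" h.py
python3 - <<'E'
from h import *
s=snap('wrist');print(tool()[0])
for c,a,n in mods(s):
    if np.linalg.norm(c-[.476,.1465])<.02: goto([*c,.014],np.radians(a))
E
```

```text
[0.47766832 0.14765764 0.1553658 ]
dots 4 c [0.5757 0.1575] mean [0.5757 0.1574] ang -0.2 rect [0.0143 0.0112] px [391. 159.]
dots 8 c [0.476  0.1468] mean [0.476  0.1468] ang -16.7 rect [0.0144 0.0334] px [280. 205.]
go [ -1.5  -1.8 141.4] [ 0.2  -0.08 -0.42]
```

move_arm:
  commands: "-1.5 -1.8 50 0 0 -0.4 1; -1.5 -1.8 100 0 0 -0.4 1; -1.5 -1.8 130 0 0 -0.4 1; -1.5 -1.8 141 0 0 -0.4 1; -1.5 -1.8 141 0 0 -0.4 1"

```text
t: 9.4
tcp_pos: [0.4749, 0.147, 0.0135]
tool_rot: [0.802, 0.597, 0.001, 0.0]
force: [0.4, -0.4, -0.3]
finger_gap: 0.999
gripper_force: 0.0
```

move_arm:
  commands: "0 0 0 0 0 0 1; 0 0 0 0 0 0 -1; 0 0 0 0 0 0 -1; 0 0 0 0 0 0 -1; 0 0 0 0 0 0 -1"
  grip_force: 50

```text
t: 10.02
tcp_pos: [0.4744, 0.1469, 0.0138]
tool_rot: [0.802, 0.597, 0.001, 0.0]
force: [-0.8, 0.3, 6.4]
finger_gap: 0.597
gripper_force: 52.6
```

Run:
```python
from h import *
s=telemetry.sense();print(s['tcp_pos'],s['force'],s['finger_gap'],s['gripper_force'])
```

```text
[0.47441712 0.14692148 0.0137839 ] [-0.78692172  0.3431607   6.35929552] 0.596788015219906 52.580053210258484
```

move_arm:
  commands: "0 0 -15 0 0 0 -1; 0 0 -60 0 0 0 -1; 0 0 -100 0 0 0 -1; 0 0 -140 0 0 0 -1; 0 0 -140 0 0 0 -1"

```text
t: 10.65
tcp_pos: [0.4758, 0.1471, 0.1563]
tool_rot: [0.802, 0.597, 0.003, 0.002]
force: [0.6, 0.4, -0.7]
finger_gap: 0.595
gripper_force: 52.4
```

Run:
```python
from h import *
s=snap('wrist','w6');x,r=tool();print(x,telemetry.sense()['finger_gap'],telemetry.sense()['force'])
for c,a,n in mods(s,x[2]+.0225):
    d=r.inv().apply(np.r_[c,x[2]]-x)*1000;print(n,d.round(1),a, np.degrees(np.arctan2(r.as_matrix()[1,1],r.as_matrix()[0,1])))
goto([.5093,-.1028,.15],np.radians(13.5))
```

```text
[0.4744349  0.14694999 0.15458372] 0.5976670681952188 [-0.36674438 -0.209055   -0.99194247]
dots 4 c [0.5345 0.1953] mean [0.5345 0.1953] ang -0.2 rect [0.0066 0.0051] px [391. 159.]
dots 8 c [0.4754 0.1457] mean [0.4754 0.1457] ang -16.9 rect [0.0144 0.0341] px [282. 301.]
4 [63.5 43.7  0.2] -0.16281128 -16.659457112429553
8 [-0.9  1.3  0. ] -16.909782 -16.659457112429553
go [-229.3  105.     4.6] [ 2.200e-01 -2.000e-02 -3.016e+01]
```

View pics/w6.png

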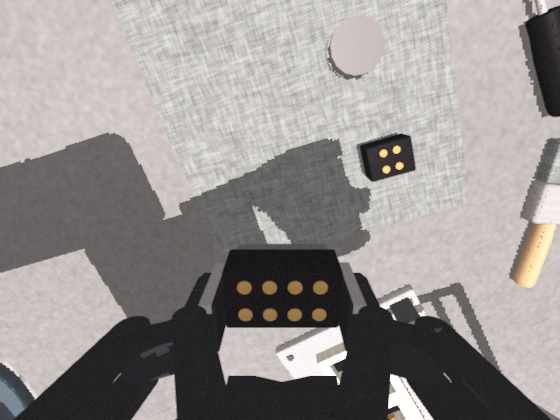

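The wrist view shows the module held squarely, with its dots centred at (282,301) between the fingers at about 225 and 340. So the camera reads about +1.4 mm along tool y, and I compensate for that at the socket.

move_arm:
  commands: "-46 21 0 0 0 -6 -1; -92 42 0 0 0 -12 -1; -138 63 0 0 0 -18 -1; -184 84 0 0 0 -24 -1; -230.6 104.2 10 0 0 -30.2 -1"

```text
t: 11.32
tcp_pos: [0.507, -0.1054, 0.1419]
tool_rot: [0.618, 0.787, -0.0, -0.001]
force: [0.7, 0.3, -0.5]
finger_gap: 0.596
gripper_force: 52.4
```

move_arm:
  commands: "0 0 30 0 0 0 -1; 0 0 60 0 0 0 -1; 0 0 85 0 0 0 -1; 0 0 85 0 0 0 -1; 0 0 85 0 0 0 -1"

```text
t: 11.95
tcp_pos: [0.5073, -0.1038, 0.0577]
tool_rot: [0.619, 0.786, -0.0, -0.0]
force: [0.4, -0.4, -0.7]
finger_gap: 0.602
gripper_force: 52.4
```

Run:
```python
from h import *
s=snap('wrist','w7');x,r=tool();print(x);goto([.508,-.1038,.05],np.radians(13.5));print(telemetry.sense()['force'])
```

```text
[ 0.50773544 -0.1039925   0.0581863 ]
go [0.1 0.3 8.2] [0.03 0.02 0.04]
[ 0.39929262 -0.04358349 -0.0912007 ]
```

View pics/w7.png

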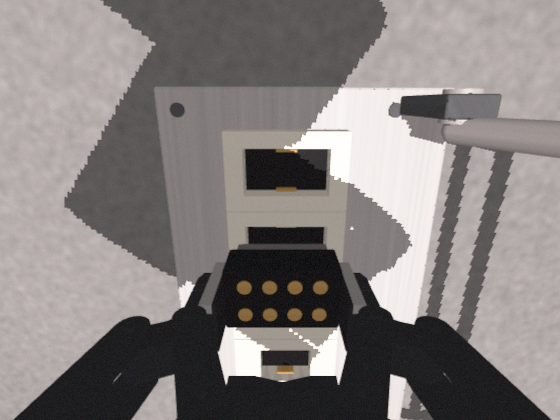

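The held module hovers over the second recess, whose visible edge spans u = 249–324 with its centre at about 286. The module's centre is at about 282. I'll check this offset numerically.

Run:
```python
from h import *
s=snap('wrist');x,r=tool();print(s['cx'],s['cy'])
T=lambda p:(r.inv().apply(p-x)*1000).round(1)
g=cv2.cvtColor(s['image'],cv2.COLOR_RGB2GRAY)
print(T(ray(s,282.2,301,x[2]+.0225)))
for v in (160,170,180,232):
    row=g[v].astype(int);d=np.where(row[225:350]<90)[0]+225;print(v,d[0],d[-1],T(ray(s,(d[0]+d[-1])/2,v,.026)),T(ray(s,d[0]-.5,v,.026)),T(ray(s,d[-1]+.5,v,.026)))
for v in(270,): pass
# outer block edges & housing edges
for v in(215,222): 
    row=g[v].astype(int);print(row[215:240],row[335:360])
for v in(252,262,300): 
    row=g[v].astype(int);print(v,row[210:240],row[325:355])
# column profile through slot k=2, k=1 at u=265
for u in (262,310): print(g[120:250,u].tolist())
```

```text
281.9175544634396 210.1999536460129
[  0.1   0.1 -22.5]
160 245 325 [53.5  1.6 32.4] [ 53.5 -20.9  32.4] [53.5 24.1 32.5]
170 245 325 [47.8  1.7 32.4] [ 47.9 -21.1  32.4] [47.8 24.4 32.5]
180 246 324 [42.1  1.7 32.5] [ 42.1 -20.7  32.4] [42.1 24.1 32.5]
232 247 322 [10.1  1.5 32.5] [ 10.1 -21.4  32.5] [10.1 24.3 32.5]
[128 123 126 129 129 127 128 130 129 130 132 146 155 154 152 156 155 155
 155 156 152 154 157 155 157] [153 158 155 155 153 155 155 154 153 146 131 125 130 128 127 125 126 127
 127 128 128 127 127 125 124]
[122 124 125 126 127 129 128 130 127 128 128 138 151 154 157 153 155 155
 155 155 154 156 157 155 154] [156 156 154 155 154 155 152 154 154 136 127 126 129 129 128 127 127 126
 124 128 124 129 124 129 127]
252 [122 122 124 125 124 127 123 125 127 126 125 125 124 129 126 126 126 127
 115  72  15  21  18  15  15  20  17  18  20  23] [ 24  25  23  19  15  21   9  12  17  18 109 147 154 154 155 154 154 138
 127 128 126 125 125 128 125 128 126 129 128 128]
262 [124 123 124 126 125 122 114 110 110 111 113 113 111 112 109  79  29  17
  12  23  12  25  19  21  14  22  14  16 
[... 854 characters left out ...]
5, 155, 155, 134, 50, 20, 21, 20, 20, 25, 19, 24, 24, 21, 18, 28, 18, 20, 18, 20, 19, 36, 63, 72, 72, 73, 69, 48]
[128, 128, 130, 128, 185, 244, 244, 243, 231, 137, 202, 252, 254, 254, 254, 254, 254, 254, 254, 254, 254, 254, 254, 254, 254, 254, 254, 251, 166, 53, 52, 57, 58, 60, 53, 56, 51, 53, 54, 58, 54, 53, 54, 46, 21, 21, 24, 23, 18, 20, 22, 25, 25, 26, 20, 26, 15, 15, 25, 21, 21, 28, 19, 21, 22, 16, 25, 16, 46, 101, 136, 139, 136, 137, 139, 145, 154, 155, 153, 154, 153, 155, 155, 155, 156, 154, 151, 154, 155, 154, 150, 144, 154, 153, 152, 156, 154, 155, 156, 157, 154, 158, 157, 156, 157, 141, 77, 23, 25, 17, 26, 22, 22, 19, 23, 13, 20, 25, 22, 18, 20, 22, 19, 34, 63, 77, 70, 74, 66, 49]
```

move_arm:
  commands: "-0.4 1.6 0 0 0 0 -1; -0.4 1.6 0 0 0 0 -1; -0.4 1.6 10 0 0 0 -1; -0.4 1.6 19 0 0 0 -1; -0.4 1.6 22 0 0 0 -1"

```text
t: 12.68
tcp_pos: [0.5084, -0.1037, 0.0346]
tool_rot: [0.619, 0.785, -0.0, -0.001]
force: [-0.0, -0.4, -1.2]
finger_gap: 0.599
gripper_force: 52.4
```

move_arm:
  commands: "0 0 2 0 0 0 -1; 0 0 4 0 0 0 -1; 0 0 4 0 0 0 -1; 0 0 4 0 0 0 -1; 0 0 4 0 0 0 -1"

```text
t: 13.3
tcp_pos: [0.5092, -0.104, 0.0319]
tool_rot: [0.619, 0.785, 0.0, 0.0]
force: [-0.4, -0.8, -0.2]
finger_gap: 0.599
gripper_force: 52.4
```

move_arm:
  commands: "0 0 2 0 0 0 -1; 0 0 4 0 0 0 -1; 0 0 5 0 0 0 -1; 0 0 5 0 0 0 -1; 0 0 5 0 0 0 -1"

```text
t: 13.92
tcp_pos: [0.5093, -0.104, 0.0266]
tool_rot: [0.619, 0.785, 0.0, 0.0]
force: [0.6, 0.8, -0.8]
finger_gap: 0.602
gripper_force: 52.5
```

move_arm:
  commands: "0 0 1 0 0 0 -1; 0 0 2 0 0 0 -1; 0 0 3 0 0 0 -1; 0 0 3 0 0 0 -1; 0 0 3 0 0 0 -1"

```text
t: 14.55
tcp_pos: [0.509, -0.104, 0.0238]
tool_rot: [0.619, 0.785, -0.0, -0.0]
force: [0.2, -0.9, 2.7]
finger_gap: 0.597
gripper_force: 52.7
```

Run:
```python
from h import *
s=snap('wrist');x,r=tool();print(x,telemetry.sense()['force']);b=s['image'][:,:,::-1];
cv2.imwrite('pics/w8.png',b[120:400,130:430])
mods(s,x[2]+.024)
```

```text
[ 0.50909597 -0.10400546  0.02382994] [-1.02713207 -0.77477946  2.98455225]
dots 8 c [ 0.509  -0.1032] mean [ 0.509  -0.1032] ang 13.6 rect [0.0332 0.0141] px [282. 301.]
```

View pics/w8.png

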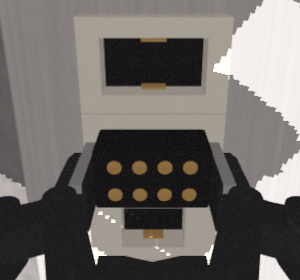

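The module appears to sit down on the block with 3 N of floor contact at TCP z 0.0238, which matches a 12 mm grip offset and home. I press a bit more, release and check.

move_arm:
  commands: "0 0 1.5 0 0 0 -1; 0 0 2.5 0 0 0 -1; 0 0 2.5 0 0 0 -1; 0 0 2.5 0 0 0 -1; 0 0 2.5 0 0 0 -1"

```text
t: 15.22
tcp_pos: [0.5091, -0.104, 0.0237]
tool_rot: [0.619, 0.786, 0.0, 0.001]
force: [-3.7, -0.1, 23.8]
finger_gap: 0.599
gripper_force: 55.3
```

move_arm:
  commands: "0 0 0 0 0 0 0.6; 0 0 -2 0 0 0 0.6; 0 0 -2 0 0 0 0.6; 0 0 -30 0 0 0 0.6; 0 0 -80 0 0 0 0.6"

```text
t: 15.85
tcp_pos: [0.5076, -0.1034, 0.1]
tool_rot: [0.619, 0.785, -0.001, -0.003]
force: [0.3, -0.3, -0.2]
finger_gap: 0.801
gripper_force: 0.0
```

move_arm:
  commands: "0 0 -60 0 0 0 1; 0 0 -68 0 0 0 1; 0 0 -68 0 0 0 1; 0 0 -68 0 0 0 1; 0 0 -68 0 0 0 1"

```text
t: 16.48
tcp_pos: [0.5081, -0.1036, 0.1675]
tool_rot: [0.619, 0.785, -0.0, -0.002]
force: [-0.3, 0.7, -0.4]
finger_gap: 0.998
gripper_force: 0.0
```

Run:
```python
from h import *
s=snap('wrist');x,r=tool();print(x,r.as_matrix()[:2,1]);
for z in (.048,.055): mods(s,z)
b=s['image'][:,:,::-1];cv2.imwrite('pics/w9.png',b[40:340,130:430])
g=cv2.cvtColor(s['image'],cv2.COLOR_RGB2GRAY)
```

```text
[ 0.50832225 -0.10366621  0.16774417] [0.97224356 0.23395734]
dots 8 c [ 0.5089 -0.1035] mean [ 0.509  -0.1036] ang 13.4 rect [0.0333 0.0143] px [283. 204.]
dots 8 c [ 0.5084 -0.1014] mean [ 0.5085 -0.1014] ang 13.4 rect [0.0324 0.0139] px [283. 204.]
```

View pics/w9.png

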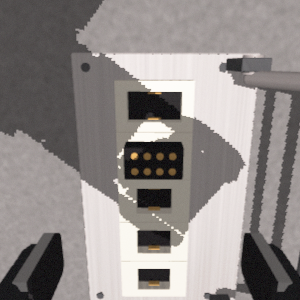

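The module reads home: dot pitch 33.3 mm at z = 0.048, square with the row. Next is the near short module.

move_arm:
  commands: "40 0 -45 0 0 0 1; 90 5 -80 0 0 2 1; 140 30 -80 0 0 5 1; 190 78 -80 0 0 9 1; 238 125 -60 0 0 13.7 1"

```text
t: 17.15
tcp_pos: [0.5695, 0.1468, 0.2335]
tool_rot: [0.709, 0.705, 0.001, 0.001]
force: [0.5, -1.2, -0.4]
finger_gap: 0.999
gripper_force: 0.0
```

move_arm:
  commands: "0 0 50 0 0 0 1; 0 0 73 0 0 0 1; 0 0 73 0 0 0 1; 0 0 73 0 0 0 1; 0 0 73 0 0 0 1"

```text
t: 17.77
tcp_pos: [0.569, 0.1447, 0.1613]
tool_rot: [0.708, 0.706, 0.001, 0.001]
force: [0.5, 0.1, 0.0]
finger_gap: 1.001
gripper_force: 0.0
```

```bash
cat >> h.py <<'E'
def settle():
    s=None
    for _ in range(3): s=snapshot('wrist')
    return s
E
python3 - <<'E'
from h import *
s=settle();print(tool()[0])
for c,a,n in mods(s,.038):
    if np.linalg.norm(c-[.5757,.1575])<.03: goto([*c,.014],np.radians(a))
E
```

```text
[0.56853797 0.14479567 0.16101281]
dots 4 c [0.575 0.158] mean [0.575 0.158] ang -0.3 rect [0.0139 0.0109] px [288. 187.]
go [ 13.2   6.1 147. ] [ 0.12 -0.01  0.11]
```

move_arm:
  commands: "13.2 6.1 40 0 0 0 1; 13.2 6.1 90 0 0 0 1; 13.2 6.1 130 0 0 0 1; 13.2 6.1 147 0 0 0 1; 13.2 6.1 147 0 0 0 1"

```text
t: 18.55
tcp_pos: [0.5739, 0.158, 0.0125]
tool_rot: [0.708, 0.706, -0.0, -0.0]
force: [-0.1, 0.6, -0.1]
finger_gap: 1.002
gripper_force: 0.0
```

move_arm:
  commands: "0 0 0 0 0 0 1; 0 0 0 0 0 0 -1; 0 0 0 0 0 0 -1; 0 0 0 0 0 0 -1; 0 0 0 0 0 0 -1"

```text
t: 19.18
tcp_pos: [0.5747, 0.1582, 0.0139]
tool_rot: [0.708, 0.706, 0.001, 0.0]
force: [-0.6, 1.4, 6.1]
finger_gap: 0.438
gripper_force: 51.2
```

move_arm:
  commands: "0 0 -15 0 0 0 -1; 0 0 -60 0 0 0 -1; 0 0 -120 0 0 0 -1; 0 0 -180 0 0 0 -1; 0 0 -190 0 0 0 -1"

```text
t: 19.8
tcp_pos: [0.5769, 0.1585, 0.2086]
tool_rot: [0.708, 0.706, 0.004, 0.003]
force: [0.2, 0.2, -0.2]
finger_gap: 0.433
gripper_force: 50.5
```

```bash
cat >> h.py <<'E'
O=np.array([.5197,-.1480])
def slot(k): return O+k*.046*np.array([-.2334,.972])
E
python3 - <<'E'
from h import *
x,r=tool();print(x,telemetry.sense()['finger_gap']);goto([*slot(0),.20],np.radians(13.5))
E
```

```text
[0.57688394 0.15846876 0.20856495] 0.432963605543734
go [-306.6  -56.4    7.7] [  0.61   0.02 -13.65]
```

move_arm:
  commands: "-25 -45 0 0 0 -2 -1; -80 -57 0 0 0 -4 -1; -140 -57 0 0 0 -6 -1; -200 -57 0 0 0 -9 -1; -255 -56 0 0 0 -13.6 -1"

```text
t: 20.42
tcp_pos: [0.5162, -0.0983, 0.2023]
tool_rot: [0.619, 0.786, -0.0, -0.001]
force: [0.5, 0.3, -1.2]
finger_gap: 0.438
gripper_force: 50.6
```

move_arm:
  commands: "-50 12 50 0 0 0 -1; -50 12 100 0 0 0 -1; -50 12 148 0 0 0 -1; -50 12 148 0 0 0 -1; -50 12 148 0 0 0 -1"

```text
t: 21.05
tcp_pos: [0.5411, -0.1426, 0.0558]
tool_rot: [0.619, 0.785, 0.0, 0.0]
force: [-0.3, -0.5, -0.4]
finger_gap: 0.434
gripper_force: 50.5
```

```bash
cat >> h.py <<'E'
def hover(k,off=.024):
    s=settle();x,r=tool();print(x,'slot',slot(k).round(4))
    T=lambda p:(r.inv().apply(np.asarray(p)-x)*1000).round(1)
    for c,a,n in mods(s,x[2]+off,0):
        if np.linalg.norm(c-x[:2])<.01: print('held',T([*c,x[2]]),a)
    goto([*slot(k),.058],np.radians(13.5))
    # where the dark recess just ahead (tool +x) lies
    g=cv2.cvtColor(s['image'],cv2.COLOR_RGB2GRAY);
    L=.049 if k>0 else .035
    a=proj(s,[*(slot(k)),.026]);print('slot px',a.round(1))
    for dx in (.009,.011):
        p=np.array([*(slot(k)+dx*np.array([-.2334,.972])),.026]);u,v=proj(s,p);v=int(round(v));
        d=[i for i in range(int(u)-60,int(u)+60) if g[v,i]<90]
        if d: print('recess row',v,d[0],d[-1],'lr',T(ray(s,d[0]-.5,v,.026))[1],T(ray(s,d[-1]+.5,v,.026))[1])
    # +y mouth edge along two columns
    f=np.array([.972,.2334])
    for e in(-.008,.008):
        b=slot(k)+e*f;u,v0=proj(s,[*(b+.022*np.array([-.2334,.972])),.026])
        col=g[:,int(round(u))].astype(int);v=int(v0);
        while v<300 and col[v]>(col[int(v0)]+20)/2: v+=1
        print('edge',int(u),v,'slot centre tool x =',(T(ray(s,u,v-.5,.026))[0]-13.5).round(1))
E
python3 - <<'E'
from h import *
hover(0)
E
```

```text
[ 0.54211211 -0.14293469  0.05726575] slot [ 0.5197 -0.148 ]
held [-0.1 -0.   0. ] 13.41201
go [  0.3 -23.   -0.8] [ 0.2   0.17 -0.04]
slot px [243.7 247.2]
recess row 234 220 273 lr -37.2 -4.9
recess row 230 220 273 lr -37.0 -4.9
edge 228 227 slot centre tool x = 0.5
edge 255 227 slot centre tool x = 0.4
```

move_arm:
  commands: "0.4 -12 0 0 0 0 -1; 0.4 -22.8 0 0 0 0 -1; 0.4 -22.8 0 0 0 0 -1; 0.4 -22.8 0 0 0 0 -1; 0.4 -22.8 0 0 0 0 -1"

```text
t: 21.82
tcp_pos: [0.5187, -0.1476, 0.0549]
tool_rot: [0.62, 0.785, 0.0, 0.0]
force: [-0.0, 0.3, -0.4]
finger_gap: 0.439
gripper_force: 50.5
```

Run:
```python
from h import *
hover(0)
```

```text
[ 0.51856373 -0.14744727  0.05478441] slot [ 0.5197 -0.148 ]
held [-0.3  0.2  0. ] 13.459694
go [-0.8  1.  -3.2] [ 0.    0.   -0.06]
slot px [283.1 250.5]
recess row 237 257 311 lr -14.8 17.8
recess row 234 257 311 lr -14.8 17.7
edge 269 230 slot centre tool x = -0.6
edge 296 230 slot centre tool x = -0.6
```

move_arm:
  commands: "-0.4 1.2 0 0 0 0 -1; -0.4 1.2 5 0 0 0 -1; -0.4 1.2 12 0 0 0 -1; -0.4 1.2 18 0 0 0 -1; -0.4 1.2 22 0 0 0 -1"

```text
t: 22.6
tcp_pos: [0.5194, -0.1474, 0.0322]
tool_rot: [0.62, 0.785, -0.0, -0.0]
force: [0.7, -0.9, -0.5]
finger_gap: 0.437
gripper_force: 50.5
```

move_arm:
  commands: "0 0 2 0 0 0 -1; 0 0 4 0 0 0 -1; 0 0 6 0 0 0 -1; 0 0 7 0 0 0 -1; 0 0 8 0 0 0 -1"

```text
t: 23.22
tcp_pos: [0.5198, -0.1477, 0.025]
tool_rot: [0.62, 0.785, 0.0, 0.0]
force: [-0.4, -0.8, 9.6]
finger_gap: 0.436
gripper_force: 56.3
```

move_arm:
  commands: "0 0 1 0 0 0 -1; 0 0 2 0 0 0 -1; 0 0 2.5 0 0 0 -1; 0 0 2.5 0 0 0 -1; 0 0 2.5 0 0 0 -1"

```text
t: 23.85
tcp_pos: [0.5199, -0.1477, 0.0249]
tool_rot: [0.619, 0.785, 0.0, 0.001]
force: [-2.8, 1.4, 20.7]
finger_gap: 0.434
gripper_force: 62.7
```

move_arm:
  commands: "0 0 -2 0 0 0 0.5; 0 0 -2 0 0 0 0.5; 0 0 -20 0 0 0 0.5; 0 0 -50 0 0 0 -1; 0 0 -50 0 0 0 -1"

```text
t: 24.48
tcp_pos: [0.5208, -0.1481, 0.0735]
tool_rot: [0.62, 0.785, 0.0, 0.002]
force: [0.8, -0.7, -0.6]
finger_gap: 0.332
gripper_force: 0.0
```

move_arm:
  commands: "0 0 0 0 0 0 -1; 0 0 0 0 0 0 -1; 0 0 10 0 0 0 -1; 0 0 20 0 0 0 -1; 0 0 23 0 0 0 -1"

```text
t: 25.1
tcp_pos: [0.5191, -0.1474, 0.0482]
tool_rot: [0.62, 0.785, -0.0, -0.001]
force: [-0.6, -0.2, 2.4]
finger_gap: 0.004
gripper_force: 1.0
```

move_arm:
  commands: "0 0 1 0 0 0 -1; 0 0 2 0 0 0 -1; 0 0 3 0 0 0 -1; 0 0 4 0 0 0 -1; 0 0 5 0 0 0 -1"

```text
t: 25.72
tcp_pos: [0.5191, -0.1474, 0.0479]
tool_rot: [0.619, 0.785, -0.0, 0.0]
force: [-7.4, 3.0, 35.0]
finger_gap: 0.005
gripper_force: 16.9
```

move_arm:
  commands: "0 0 -50 0 0 0 -1; 20 0 -105 0 0 0 -1; 70 5 -140 0 0 0 -1; 125 10 -165 0 0 0 0; 180 15 -175 0 0 0 1"

```text
t: 26.35
tcp_pos: [0.4931, 0.0323, 0.2214]
tool_rot: [0.62, 0.785, 0.001, 0.002]
force: [-0.0, -0.1, -0.1]
finger_gap: 0.42
gripper_force: 0.0
```

move_arm:
  commands: "52 14 -10 0 0 3 1; 104 28 -20 0 0 6 1; 156 42 -30 0 0 9 1; 208 56 -35 0 0 12 1; 259 71 -35 0 0 13.5 1"

```text
t: 26.98
tcp_pos: [0.5014, 0.3014, 0.2551]
tool_rot: [0.708, 0.706, 0.001, 0.0]
force: [-0.3, -0.5, -0.3]
finger_gap: 1.002
gripper_force: 0.0
```

Run:
```python
from h import *
s=settle();print(tool()[0])
for c,a,n in mods(s,.038): goto([*c,.15],np.radians(a))
```

```text
[0.50083145 0.30176789 0.25424556]
dots 4 c [0.4625 0.3737] mean [0.4625 0.3737] ang -13.9 rect [0.014  0.0109] px [246. 116.]
dots 8 c [0.5759 0.3719] mean [0.5758 0.3719] ang -1.2 rect [0.0141 0.0333] px [350. 118.]
go [ 72.  -38.2 104.2] [ 0.03 -0.03 14.1 ]
go [ 69.9  75.2 104.3] [ 0.04 -0.02  1.35]
```

move_arm:
  commands: "35 38 30 0 0 1.3 1; 70 75 60 0 0 1.3 1; 70 75 104 0 0 1.3 1; 70 75 104 0 0 1.3 1; 70 75 104 0 0 1.3 1"

```text
t: 27.75
tcp_pos: [0.5769, 0.3685, 0.1516]
tool_rot: [0.716, 0.698, 0.0, 0.0]
force: [1.0, -0.3, 0.8]
finger_gap: 1.0
gripper_force: 0.0
```

Run:
```python
from h import *
s=settle();print(tool()[0])
for c,a,n in mods(s,.038):
    if n==8: goto([*c,.014],np.radians(a))
```

```text
[0.57753458 0.36926946 0.15313623]
dots 4 c [0.4622 0.3738] mean [0.4623 0.3738] ang -13.7 rect [0.0142 0.011 ] px [146. 203.]
dots 8 c [0.5757 0.3719] mean [0.5757 0.3719] ang -1.1 rect [0.0141 0.0331] px [279. 202.]
go [  2.4  -2.4 139.1] [ 0.22 -0.1  -0.34]
```

move_arm:
  commands: "2.4 -2 40 0 0 -0.3 1; 2.4 -2 85 0 0 -0.3 1; 2.4 -2 125 0 0 -0.3 1; 2.4 -2 139 0 0 -0.3 1; 2.4 -2 139 0 0 -0.3 1"

```text
t: 28.52
tcp_pos: [0.5748, 0.3718, 0.0119]
tool_rot: [0.714, 0.7, 0.0, 0.0]
force: [-0.2, -0.7, -0.1]
finger_gap: 0.998
gripper_force: 0.0
```

move_arm:
  commands: "0 0 0 0 0 0 1; 0 0 0 0 0 0 -1; 0 0 0 0 0 0 -1; 0 0 0 0 0 0 -1; 0 0 0 0 0 0 -1"

```text
t: 29.15
tcp_pos: [0.5753, 0.3722, 0.0129]
tool_rot: [0.714, 0.7, 0.001, 0.0]
force: [-0.4, 0.0, 6.1]
finger_gap: 0.595
gripper_force: 53.6
```

move_arm:
  commands: "0 0 -15 0 0 0 -1; 0 0 -60 0 0 0 -1; 0 0 -120 0 0 0 -1; 0 0 -180 0 0 0 -1; 0 0 -190 0 0 0 -1"

```text
t: 29.78
tcp_pos: [0.5771, 0.3731, 0.208]
tool_rot: [0.714, 0.701, 0.005, 0.002]
force: [1.1, 0.3, -1.6]
finger_gap: 0.594
gripper_force: 52.9
```

Run:
```python
from h import *
s=settle();x,r=tool();print(x,telemetry.sense()['finger_gap']);goto([*slot(2),.20],np.radians(13.5))
```

```text
[0.5737294  0.37146751 0.20124433] 0.596384179948058
go [-431.4  -67.5    1.5] [ -0.05   0.02 -14.57]
```

move_arm:
  commands: "-30 -40 0 0 0 0 -1; -85 -67.5 0 0 0 0 -1; -145 -67.5 0 0 0 0 -1; -205 -67.5 0 0 0 0 -1; -260 -67.5 0 0 0 0 -1"

```text
t: 30.55
tcp_pos: [0.4999, 0.1112, 0.199]
tool_rot: [0.714, 0.701, -0.002, -0.002]
force: [0.3, 0.0, -0.5]
finger_gap: 0.596
gripper_force: 52.9
```

move_arm:
  commands: "-57 0 0 0 0 -5 -1; -114 0 0 0 0 -10 -1; -171.4 0 0 0 0 -14.6 -1; -171.4 0 50 0 0 -14.6 -1; -171.4 0 100 0 0 -14.6 -1"

```text
t: 31.18
tcp_pos: [0.4975, -0.0592, 0.0989]
tool_rot: [0.62, 0.785, -0.0, -0.001]
force: [0.6, 0.4, -0.9]
finger_gap: 0.595
gripper_force: 53.0
```

move_arm:
  commands: "0 0 30 0 0 0 -1; 0 0 43 0 0 0 -1; 0 0 43 0 0 0 -1; 0 0 43 0 0 0 -1; 0 0 43 0 0 0 -1"

```text
t: 31.8
tcp_pos: [0.4997, -0.0585, 0.0595]
tool_rot: [0.619, 0.786, 0.0, 0.001]
force: [-0.6, -0.1, -0.9]
finger_gap: 0.599
gripper_force: 52.9
```

Run:
```python
from h import *
hover(2)
```

```text
[ 0.49941458 -0.0584304   0.05926294] slot [ 0.4982 -0.0586]
held [-7.9  0.2  0. ] 13.502808
go [ 0.1 -1.2  1.3] [0.09 0.06 0.04]
slot px [279.4 245.8]
recess row 232 244 317 lr -22.9 21.8
recess row 229 244 317 lr -22.9 21.8
edge 265 226 slot centre tool x = 0.1
edge 292 226 slot centre tool x = 0.1
```

Run:
```python
from h import *
s=snapshot('wrist');x,r=tool();mods(s,x[2]+.024)
h=cv2.cvtColor(s['image'],cv2.COLOR_RGB2HSV)
m=((h[:,:,0]<30)&(h[:,:,1]>80)&(h[:,:,2]>50)).astype(np.uint8)
n,l,st,ce=cv2.connectedComponentsWithStats(m)
for k in range(1,n):
    if st[k][4]>8 and 220<ce[k][0]<345 and 240<ce[k][1]<350: print(st[k],ce[k].round(1))
```

```text
dots 12 c [ 0.5014 -0.066 ] mean [ 0.501  -0.0661] ang 13.4 rect [0.0335 0.0283] px [281. 317.]
[236 283  16  15 194] [243.6 290.2]
[262 283  16  15 190] [269.2 290.2]
[287 283  16  15 194] [294.6 290.2]
[313 283  16  15 191] [320.2 290.2]
[238 311  15  14 175] [244.9 317.4]
[262 311  16  14 178] [269.6 317.4]
[287 311  16  14 178] [294.3 317.4]
[312 311  15  14 175] [318.9 317.3]
[247 337  12  11 100] [252.1 342.1]
[265 337  12  11 101] [270.4 342. ]
[283 337  12  11 102] [288.7 342.2]
[301 338  12  10  99] [306.9 342.5]
```

move_arm:
  commands: "-0.3 -0.9 5 0 0 0 -1; -0.3 -0.9 12 0 0 0 -1; -0.3 -0.9 18 0 0 0 -1; -0.3 -0.9 22 0 0 0 -1; -0.3 -0.9 25 0 0 0 -1"

```text
t: 32.62
tcp_pos: [0.498, -0.0588, 0.0329]
tool_rot: [0.619, 0.785, -0.0, -0.0]
force: [0.4, 0.4, -0.3]
finger_gap: 0.6
gripper_force: 52.9
```

move_arm:
  commands: "0 0 2 0 0 0 -1; 0 0 5 0 0 0 -1; 0 0 8 0 0 0 -1; 0 0 10 0 0 0 -1; 0 0 11 0 0 0 -1"

```text
t: 33.25
tcp_pos: [0.4982, -0.0588, 0.0229]
tool_rot: [0.619, 0.786, 0.0, 0.0]
force: [-0.7, 0.9, 13.7]
finger_gap: 0.597
gripper_force: 60.9
```

move_arm:
  commands: "0 0 1 0 0 0 -1; 0 0 2 0 0 0 -1; 0 0 2.5 0 0 0 -1; 0 0 2.5 0 0 0 -1; 0 0 2.5 0 0 0 -1"

```text
t: 33.88
tcp_pos: [0.4982, -0.0588, 0.0228]
tool_rot: [0.619, 0.786, 0.0, 0.001]
force: [-3.2, 0.5, 27.1]
finger_gap: 0.596
gripper_force: 65.7
```

move_arm:
  commands: "0 0 -2 0 0 0 0.6; 0 0 -2 0 0 0 0.6; 0 0 -30 0 0 0 0.6; 0 0 -80 0 0 0 0.6; 20 0 -130 0 0 0 1"

```text
t: 34.5
tcp_pos: [0.4938, -0.0402, 0.1504]
tool_rot: [0.62, 0.785, -0.0, -0.0]
force: [0.5, -0.8, -0.3]
finger_gap: 0.983
gripper_force: 0.0
```

move_arm:
  commands: "55 8 -30 0 0 0 1; 110 20 -40 0 0 0 1; 165 30 -40 0 0 0 1; 220 38 -40 0 0 0 1; 275 45 -40 0 0 0 1"

```text
t: 35.12
tcp_pos: [0.4724, 0.2402, 0.1893]
tool_rot: [0.619, 0.785, -0.0, -0.0]
force: [0.3, 0.7, -0.7]
finger_gap: 0.997
gripper_force: 0.0
```

move_arm:
  commands: "55 10 10 0 0 9 1; 115 20 20 0 0 18 1; 133 21 30 0 0 27.3 1; 133 21 42 0 0 27.3 1; 133 21 42 0 0 27.3 1"

```text
t: 35.75
tcp_pos: [0.4611, 0.3712, 0.1461]
tool_rot: [0.786, 0.618, -0.002, -0.0]
force: [0.3, 0.1, 0.2]
finger_gap: 1.001
gripper_force: 0.0
```

Run:
```python
from h import *
s=settle();print(tool()[0])
for c,a,n in mods(s,.038):
    if n==4: goto([*c,.014],np.radians(a))
```

```text
[0.46266923 0.37154355 0.14806149]
dots 4 c [0.4624 0.3737] mean [0.4624 0.3737] ang -13.5 rect [0.0139 0.011 ] px [281. 204.]
go [  2.   -0.8 134.1] [ 0.    0.01 -0.32]
```

move_arm:
  commands: "2 -0.8 40 0 0 -0.3 1; 2 -0.8 85 0 0 -0.3 1; 2 -0.8 120 0 0 -0.3 1; 2 -0.8 134 0 0 -0.3 1; 2 -0.8 134 0 0 -0.3 1"

```text
t: 36.52
tcp_pos: [0.4621, 0.3743, 0.0138]
tool_rot: [0.785, 0.619, -0.0, -0.0]
force: [0.4, -0.2, 0.1]
finger_gap: 1.001
gripper_force: 0.0
```

move_arm:
  commands: "0 0 0 0 0 0 1; 0 0 0 0 0 0 -1; 0 0 0 0 0 0 -1; 0 0 0 0 0 0 -1; 0 0 0 0 0 0 -1"

```text
t: 37.15
tcp_pos: [0.4623, 0.3752, 0.0148]
tool_rot: [0.785, 0.619, 0.001, 0.0]
force: [-0.0, -0.0, 5.8]
finger_gap: 0.434
gripper_force: 51.5
```

move_arm:
  commands: "0 0 -15 0 0 0 -1; 0 0 -60 0 0 0 -1; 0 0 -120 0 0 0 -1; 0 0 -180 0 0 0 -1; 0 0 -190 0 0 0 -1"

```text
t: 37.78
tcp_pos: [0.4642, 0.3763, 0.2095]
tool_rot: [0.785, 0.619, 0.005, 0.001]
force: [0.4, -0.2, -0.1]
finger_gap: 0.438
gripper_force: 50.8
```

Run:
```python
from h import *
s=settle();x,r=tool();print(x,telemetry.sense()['finger_gap']);goto([*slot(-1),.20],np.radians(13.5))
```

```text
[0.46121866 0.37455241 0.20390747] 0.43133371441979623
go [-535.6  199.4    4. ] [-2.000e-02  2.000e-02 -2.696e+01]
```

move_arm:
  commands: "-53.6 20 0 0 0 0 -1; -107 40 0 0 0 0 -1; -161 60 0 0 0 0 -1; -214 80 0 0 0 0 -1; -268 99.7 0 0 0 0 -1"

```text
t: 38.55
tcp_pos: [0.4947, 0.0893, 0.2016]
tool_rot: [0.785, 0.619, -0.002, -0.002]
force: [0.9, -0.6, -1.1]
finger_gap: 0.438
gripper_force: 50.8
```

move_arm:
  commands: "-53.6 20 0 0 0 -5 -1; -107 40 0 0 0 -10 -1; -161 60 0 0 0 -16 -1; -214 80 0 0 0 -22 -1; -267.6 99.7 0 0 0 -27 -1"

```text
t: 39.17
tcp_pos: [0.5295, -0.1935, 0.2012]
tool_rot: [0.618, 0.786, -0.0, -0.003]
force: [1.0, 0.5, -1.0]
finger_gap: 0.435
gripper_force: 50.7
```

move_arm:
  commands: "0 0 45 0 0 0 -1; 0 0 95 0 0 0 -1; 0 0 140 0 0 0 -1; 0 0 146 0 0 0 -1; 0 0 146 0 0 0 -1"

```text
t: 39.8
tcp_pos: [0.5305, -0.1921, 0.0572]
tool_rot: [0.619, 0.786, -0.0, -0.001]
force: [0.0, 0.3, -0.7]
finger_gap: 0.434
gripper_force: 50.8
```

Run:
```python
from h import *
hover(-1)
s=snapshot('wrist');x,r=tool()
h=cv2.cvtColor(s['image'],cv2.COLOR_RGB2HSV)
m=((h[:,:,0]<30)&(h[:,:,1]>80)&(h[:,:,2]>50)).astype(np.uint8)
n,l,st,ce=cv2.connectedComponentsWithStats(m)
c=np.array([ce[k] for k in range(1,n) if st[k][4]>130 and 250<ce[k][0]<315 and 270<ce[k][1]<330]);print(c.round(1));u,v=c.mean(0)
print('held',r.inv().apply(ray(s,u,v,x[2]+.023)-x)*1000)
```

```text
[ 0.53207844 -0.19292714  0.05949697] slot [ 0.5304 -0.1927]
held [-0.4 -0.1  0. ] 13.685867
go [ 0.6 -1.5  1.5] [0.13 0.13 0.04]
slot px [279.3 245.5]
recess row 232 254 307 lr -17.2 15.5
recess row 229 254 307 lr -17.1 15.4
edge 265 226 slot centre tool x = 0.4
edge 292 226 slot centre tool x = 0.4
[[269.3 290.5]
 [294.4 290.4]
 [269.9 317. ]
 [294.  317. ]]
held [ -1.25674044   0.15417112 -22.99671273]
```

move_arm:
  commands: "1.3 -1.2 5 0 0 0 -1; 1.3 -1.2 12 0 0 0 -1; 1.3 -1.2 18 0 0 0 -1; 1.3 -1.2 22 0 0 0 -1; 1.3 -1.2 24 0 0 0 -1"

```text
t: 40.62
tcp_pos: [0.5293, -0.1914, 0.0334]
tool_rot: [0.619, 0.785, -0.0, -0.0]
force: [0.5, -0.6, -0.3]
finger_gap: 0.434
gripper_force: 50.8
```

move_arm:
  commands: "0 0 2 0 0 0 -1; 0 0 5 0 0 0 -1; 0 0 7 0 0 0 -1; 0 0 9 0 0 0 -1; 0 0 10 0 0 0 -1"

```text
t: 41.25
tcp_pos: [0.5298, -0.1916, 0.025]
tool_rot: [0.619, 0.786, 0.0, 0.0]
force: [-2.1, 1.4, 15.7]
finger_gap: 0.435
gripper_force: 59.3
```

move_arm:
  commands: "0 0 1 0 0 0 -1; 0 0 2 0 0 0 -1; 0 0 2.5 0 0 0 -1; 0 0 2.5 0 0 0 -1; 0 0 2.5 0 0 0 -1"

```text
t: 41.88
tcp_pos: [0.5297, -0.1915, 0.0249]
tool_rot: [0.619, 0.786, -0.0, 0.001]
force: [-4.1, 3.4, 25.7]
finger_gap: 0.432
gripper_force: 65.1
```

move_arm:
  commands: "0 0 -2 0 0 0 0.5; 0 0 -2 0 0 0 0.5; 0 0 -30 0 0 0 0.5; 0 0 -80 0 0 0 0.5; 0 0 -130 0 0 0 0.5"

```text
t: 42.5
tcp_pos: [0.5289, -0.1912, 0.1515]
tool_rot: [0.619, 0.785, -0.0, -0.001]
force: [0.8, -1.3, -0.4]
finger_gap: 0.751
gripper_force: 0.0
```

move_arm:
  commands: "20 -20 -20 0 0 0 0; 20 -20 -20 0 0 0 0; 20 -20 -20 0 0 0 0; 20 -20 -20 0 0 0 0; 20 -20 -20 0 0 0 0"

```text
t: 43.12
tcp_pos: [0.5055, -0.1768, 0.1703]
tool_rot: [0.619, 0.785, -0.0, -0.001]
force: [-0.4, -0.7, -0.2]
finger_gap: 0.5
gripper_force: 0.0
```

Run:
```python
from h import *
s=settle();print(tool()[0]);mods(s,.048);b=s['image'][:,:,::-1]
for k in(2,1,0,-1): print(k,slot(k).round(4))
t=snapshot('top');c=np.zeros((420,560+240,3),np.uint8);c[:,:560]=b;c[:190,560:]=cv2.resize(t['image'][170:265,140:260,::-1],(240,190));cv2.imwrite('pics/w10.png',c)
```

```text
[ 0.50545654 -0.17676519  0.17085285]
dots 8 c [ 0.498  -0.0584] mean [ 0.498  -0.0584] ang 13.8 rect [0.0331 0.014 ] px [309.  56.]
dots 8 c [ 0.509  -0.1035] mean [ 0.509  -0.1034] ang 13.3 rect [0.0331 0.0141] px [307. 119.]
dots 4 c [ 0.5199 -0.148 ] mean [ 0.5199 -0.148 ] ang 13.4 rect [0.0111 0.0141] px [306. 175.]
dots 4 c [ 0.5301 -0.1932] mean [ 0.5301 -0.1931] ang 13.8 rect [0.0111 0.0142] px [304. 225.]
2 [ 0.4982 -0.0586]
1 [ 0.509  -0.1033]
0 [ 0.5197 -0.148 ]
-1 [ 0.5304 -0.1927]
```

View pics/w10.png

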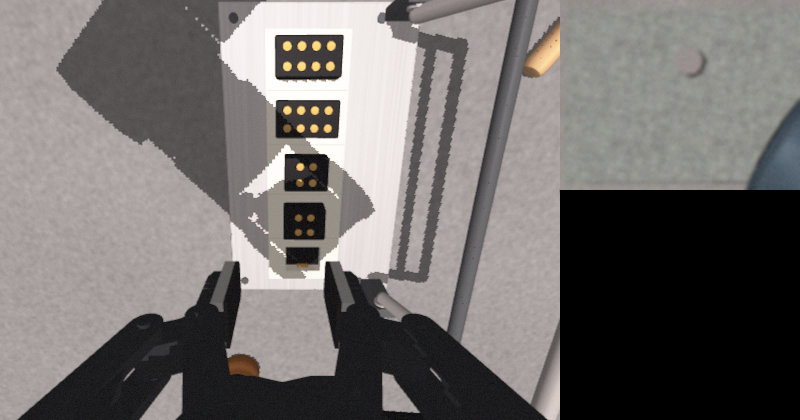

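All four modules read within 0.5 mm of their socket centres and square, and the mat is empty except for the spool. Now I take the bail again, at the bar pose where I released it.

move_arm:
  commands: "0 0 -55 0 0 0 -0.3; 10 40 -85 0 0 0 -0.3; 24.7 95 -85 0 0 0 -0.3; 24.7 147 -85 0 0 0 -0.3; 24.7 147 -85 0 0 0 -0.3"

```text
t: 43.95
tcp_pos: [0.6456, -0.1171, 0.2559]
tool_rot: [0.618, 0.786, 0.001, 0.001]
force: [0.4, -0.9, 0.1]
finger_gap: 0.349
gripper_force: 0.0
```

Run:
```python
from h import *
s=settle();goto([.6426,-.1184,.1646],np.radians(13.5));print(telemetry.sense()['finger_gap'])
u,v=proj(s,[.6426-.2334*.05,-.1184+.972*.05,.1836]);g=cv2.cvtColor(s['image'],cv2.COLOR_RGB2GRAY);print(u,v,g[int(v),int(u)-30:int(u)+31:2])
```

```text
go [-0.5  1.2 91.1] [-0.11 -0.05  0.03]
0.34853249808374076
282.522488667509 155.44589781068998 [215  96 109 119 106  90 143 175 130  86  90  85 151 113 102 109 111 110
 108 106 100  97  89  85  86  84  86  87  82  84  86]
```

move_arm:
  commands: "-0.5 1.2 30 0 0 0 -0.3; -0.5 1.2 65 0 0 0 -0.3; -0.5 1.2 91 0 0 0 -0.3; -0.5 1.2 91 0 0 0 -0.3; -0.5 1.2 91 0 0 0 -0.3"

```text
t: 44.72
tcp_pos: [0.6439, -0.1192, 0.1667]
tool_rot: [0.619, 0.785, 0.0, 0.001]
force: [0.2, 0.5, 0.8]
finger_gap: 0.352
gripper_force: 0.0
```

move_arm:
  commands: "0 0 0 0 0 0 -1; 0 0 0 0 0 0 -1; 0 0 0 0 0 0 -1; 0 0 0 0 0 0 -1; 0 0 0 0 0 0 -1"
  grip_force: 30

```text
t: 45.35
tcp_pos: [0.6452, -0.1188, 0.1671]
tool_rot: [0.619, 0.786, 0.001, 0.002]
force: [0.9, -0.4, 6.2]
finger_gap: 0.128
gripper_force: 29.6
```

move_arm:
  commands: "0 -25.9 -7.4 0 0 0 -1; 0 -52.8 -9.6 0 0 0 -1; 0 -79.6 -6.3 0 0 0 -1; 0 -105.1 2.2 0 0 0 -1; 0 -128.5 15.6 0 0 0 -1"

```text
t: 45.98
tcp_pos: [0.5196, -0.1491, 0.1517]
tool_rot: [0.619, 0.786, 0.001, 0.002]
force: [-0.7, -0.9, 4.5]
finger_gap: 0.122
gripper_force: 32.1
```

move_arm:
  commands: "0 -20.3 17.8 0 0 0 -1; 0 -36.6 39.2 0 0 0 -1; 0 -48.3 63.5 0 0 0 -1; 0 -54.6 87 0 0 0 -1; 0 -56.5 109 0 0 0 -1"

```text
t: 46.6
tcp_pos: [0.4623, -0.1627, 0.0404]
tool_rot: [0.618, 0.786, -0.001, -0.001]
force: [-4.5, -5.6, 1.2]
finger_gap: 0.126
gripper_force: 35.4
```

move_arm:
  commands: "0 0 1 0 0 0 -1; 0 0 2 0 0 0 -1; 0 0 2 0 0 0 -1; 0 0 2 0 0 0 -1; 0 0 2 0 0 0 -1"

```text
t: 47.22
tcp_pos: [0.4621, -0.1625, 0.0383]
tool_rot: [0.618, 0.786, -0.001, -0.001]
force: [-5.8, -6.6, -2.5]
finger_gap: 0.124
gripper_force: 34.8
```

move_arm:
  commands: "0 0 1 0 0 0 -1; 0 0 2 0 0 0 -1; 0 0 3 0 0 0 -1; 0 0 4 0 0 0 -1; 0 0 4 0 0 0 -1"

```text
t: 47.85
tcp_pos: [0.4622, -0.1626, 0.0354]
tool_rot: [0.618, 0.786, -0.001, -0.001]
force: [-7.9, -7.5, 7.9]
finger_gap: 0.123
gripper_force: 35.7
```

move_arm:
  commands: "0 0 0 0 0 0 -0.3; 0 0 0 0 0 0 -0.3; 0 0 -30 0 0 0 -0.3; 0 0 -65 0 0 0 -0.3; 0 0 -65 0 0 0 -1"

```text
t: 48.48
tcp_pos: [0.4657, -0.1624, 0.1017]
tool_rot: [0.619, 0.786, 0.0, 0.003]
force: [-0.1, 0.1, 0.4]
finger_gap: 0.151
gripper_force: 0.0
```

move_arm:
  commands: "0 0 0 0 0 0 -1; 0 0 0 0 0 0 -1; 0 0 10 0 0 0 -1; 0 0 30 0 0 0 -1; 0 0 37 0 0 0 -1"

```text
t: 49.1
tcp_pos: [0.4628, -0.1611, 0.0612]
tool_rot: [0.619, 0.785, -0.0, -0.002]
force: [-5.2, 1.8, 38.0]
finger_gap: 0.003
gripper_force: 19.7
```

move_arm:
  commands: "0 0 1 0 0 0 -1; 0 0 2 0 0 0 -1; 0 0 3 0 0 0 -1; 0 0 3 0 0 0 -1; 0 0 3 0 0 0 -1"

```text
t: 49.72
tcp_pos: [0.4629, -0.1612, 0.0615]
tool_rot: [0.619, 0.786, -0.0, -0.001]
force: [-5.6, 1.1, 21.6]
finger_gap: 0.004
gripper_force: 10.6
```

move_arm:
  commands: "0 0 -40 0 0 0 -1; 0 0 -90 0 0 0 -1; 0 -20 -140 0 0 0 -1; 0 -20 -190 0 0 0 -1; 0 -20 -190 0 0 0 -1"

```text
t: 50.35
tcp_pos: [0.4466, -0.1679, 0.2533]
tool_rot: [0.619, 0.785, 0.0, 0.005]
force: [-0.1, 0.2, -0.3]
finger_gap: -0.0
gripper_force: 0.0
```

Run:
```python
from h import *
s=settle();x,r=tool();print(x,telemetry.sense()['force'])
mods(s,.048)
g=cv2.cvtColor(s['image'],cv2.COLOR_RGB2GRAY)
for k in(1,0): # front bar position if shut
    p=np.array([.4620,-.1617])+k*.05*np.array([-.2334,.972]);u,v=proj(s,[*p,.056]);print(u,v,g[int(v),int(u)-20:int(u)+21:2])
b=s['image'][:,:,::-1];cv2.imwrite('pics/w11.png',b)
```

```text
[ 0.44375324 -0.16591166  0.24877634] [-0.18190395  0.04251881 -0.41219379]
dots 8 c [ 0.4982 -0.0586] mean [ 0.4989 -0.0584] ang 14.0 rect [0.0332 0.0142] px [358.  93.]
dots 8 c [ 0.5091 -0.1033] mean [ 0.5098 -0.1033] ang 12.8 rect [0.0332 0.0145] px [355. 139.]
dots 3 c [ 0.5172 -0.145 ] mean [ 0.5186 -0.1458] ang 58.2 rect [0.0199 0.0101] px [351. 178.]
299.22601433299087 135.30280875116728 [ 99 161 160 176 237 205 172 106  94 100 102 101  97  97 205 234 235 236
 236 235 150]
298.38801381902124 181.97983517891294 [ 73  80  74  85 111 113 114 115  90  99 101 101  96 106 112 116 116 114
 114 117 126]
```

View pics/w11.png

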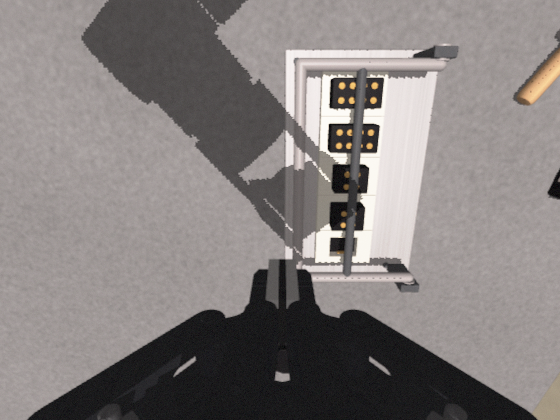

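The bail is shut, with its front bar at u≈299 as predicted for level. All four modules are seated under the hold-down bar (rows 93, 139, 179, 215), and the arm is clear.

```bash
python3 -c "
from station import ticket;print(ticket.sign_off())"
```

```text
the job is handed in; nothing more can be done
None
```

I opened the bail to about 1.95 rad, pressed all four modules from the mat home in sockets of their own length, swung the bail shut over them and handed the job in; no verdict came back.

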